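Unload the rim-tape rewinder into the stock tray

TASK

The rim-tape rewinder has finished its batch: slide the wound rolls straight up off its two spindles and stand one flat in every pocket of the blue tray that holds no roll, leaving the rolls already in the tray there and any you do not need on their spindle. Throw the bare cardboard cores that are standing in the tray into the round scrap bin, and turn the counter knob back until its red pointer is on the green zero mark. Leave the hub, the sealant bottle and the jar of spoke nipples where they stand, and the bin upright.

Things in the scene. Friction and masses are not known exactly. Their poses are not given: they have to be found in the camera images.
- spindle_a (a point): foot of one winding spindle of the tape rewinder, on its axis, where the lowest roll rests, 76 mm above the bench; axes as the rewinder's. The spindle is a plain vertical steel post of 20 mm diameter, 72 mm tall above this point, with a tapered tip. Two rolls start on each spindle, one on top of the other; the upper one hides the tip.
- spindle_b (a point): the same for the other spindle, 130 mm from spindle_a along -y of both. The rewinder is fixed, on the left or right: green housing 240 (x) x 270 (y) mm, deck 70 mm above the bench. From the mid-point of the spindles, in its axes: housing centre at x 70 mm; bulk tape roll (110 mm across, top 122 mm above the bench) at x 120, y -66; guide pin, 50 mm tall, at x 58, y 0.
- counter (a joint): length counter on the rewinder: black knob with a red pointer over a white dial; pointer angle in rad. 0 = pointer on the wide green zero mark (towards +x of the rewinder); positive = clockwise seen from above. Starts at 0.7 to 2.4, turns over -2.9 to 2.9, takes 0.04 N m, stays where it is left.
- counter_grip (a point): on the knob's vertical axis at grip height, 96 mm above the bench. The knob's grip is an upright bar 48 mm long, 14 mm wide, from 81 to 107 mm above the bench; the point's x axis runs along the bar towards the red pointer and turns with the knob.
- pocket_1 (a point): centre of the floor of one pocket of the blue stock tray, 6 mm above the bench; axes as the tray's. The tray is fixed, 204 (x) x 300 (y) mm, 14 mm high; it has six square pockets, 70 mm wide and 8 mm deep, in 2 rows (along x) of 3 (along y), 96 mm from centre to centre.
- pocket_2 (a point): the same for another pocket
- pocket_3 (a point): the same for another pocket
- pocket_4 (a point): the same for another pocket
- pocket_5 (a point): the same for another pocket
- pocket_6 (a point): the same for another pocket
- roll_1_mid (a point): wound roll of yellow rim tape on a cardboard core: ring of 62 mm outside diameter, 32 mm bore, 46 mm tall, 90 g; the point is its centre, half-way up; z along its axis. Starts on a spindle: rolls 1 (lower) and 3 (upper) on spindle_a, 2 (lower) and 4 (upper) on spindle_b.
- roll_2_mid (a point): the same as roll_1_mid
- roll_3_mid (a point): the same as roll_1_mid
- roll_4_mid (a point): the same as roll_1_mid
- roll_5_mid (a point): wound roll of yellow rim tape on a cardboard core: ring of 62 mm outside diameter, 32 mm bore, 46 mm tall, 90 g; the point is its centre, half-way up; z along its axis. Starts in a tray pocket if present; otherwise None (absent).
- roll_6_mid (a point): the same as roll_5_mid
- roll_7_mid (a point): the same as roll_5_mid
- roll_8_mid (a point): the same as roll_5_mid
- core_1_mid (a point): bare cardboard core, a tube of 38 mm outside diameter, 3 mm wall, 46 mm tall, 15 g; the point is its centre, half-way up; z along its axis. Starts standing in a tray pocket, up to 10 mm off the pocket's centre, if present; otherwise None (absent).
- core_2_mid (a point): the same; a second core, if present
- bin: scrap bin, loose: open round grey pot, 104 mm across the top, 96 mm at the foot, 4 mm wall, 100 mm tall, 0.3 kg; origin at the centre of its underside
- hub: bystander, loose: black wheel hub standing on end, 60 mm across, 102 mm tall; origin under its foot
- sealant: bystander, loose: white sealant bottle with green label, 64 mm across, 170 mm tall; origin under its foot
- nipples: bystander, loose: glass jar of spoke nipples with black lid, 60 mm across, 60 mm tall; origin under its foot

How it is judged:
By the outcome, as a careful person would: the job done as asked, in the order asked, and still so for the second after the job is handed in, with the robot touching nothing.
Of roll_5, roll_6, roll_7, roll_8 only 2 to 3 are there at a start; the rules pass over those that are not, and their reading is None.
Of core_1, core_2 only 1 to 2 are there at a start; the rules pass over those that are not, and their reading is None.
At some moment in a run one of bin, core_1, core_2 may be knocked a few centimetres aside while the robot is not near it.
Once in a run the grip may slacken for a moment while it holds something.
It also fails if it takes over 210 s, if anything falls off the work surface, if the arm or the gripper's body presses on something with over 40 N, if the wrist force passes 120 N, or if a joint passes its speed limit or range.

ROBOT

A 7-joint arm with a two-finger parallel gripper is mounted at the origin on the work surface. World frame = base frame: x ahead of the robot, y to its left, z up, the work surface at z = 0. Lengths are in mm, angles in rad, forces in N, time in s.
With the tool pointing down it reaches from about 425 to 950 mm from the base axis. Payload 16.7 kg.
Tool frame: the origin (TCP) lies on the centre line of the jaws, within the pads' length; the fingertips stand env.tip_extent ahead of it and the grasp point (between the pads) lies 2 mm behind it (env.tip_extent is the distance from the TCP to the fingertips, in mm); z points along the fingers, y is the direction in which the jaws open and shut (so a half turn about z gives the same grasp; the last joint's range is limited). The gripper opens to 94 mm and grips with 3 to 60 N. Pads are 16 mm wide; open, the fingers measure 119 mm over their backs; the gripper's body (75 mm by 177 mm) begins 78 mm behind the grasp point.
Start: joints at [-1.395, 0.426, 0.074, 1.606, -0.034, 1.111, -0.067], TCP at [215.409, 639.667, 222.467] pointing down, gripper open.
Joint ranges: [-2.85, 2.85], [-0.5, 2.14], [-1.23, 1.37], [0.21, 2.46], [-1.02, 4.16], [0.16, 2.05], [-2.73, 2.73]. Speed limits (rad/s): [1.89, 1.89, 2.39, 2.39, 3.01, 3.01, 3.01].

INTERFACE

Orientations are given as a unit quaternion [x, y, z, w].
In Python, from cell import env gives the robot as it stands. The module is installed in compiled form; this text tells all that it offers.
- The arm moves only by the shell command python3 -m handwheel 'ROWS' [FORCE]. ROWS is JSON, a list that holds one entry, the list of rows, each a list of 7 numbers: the shift along the world's x, y, z in cm, then the turn, a rotation vector about the world's x, y, z in rad, then the finger opening in cm, from 0 to 9.4. In form: [[[tx, ty, tz, ax, ay, az, fingers], ...]]. A call has 1 to 5 rows; each row is the pose to reach, as a shift and turn from the pose commanded when the call began; what a row does not reach only later rows make up. A row lasts 1/10 s, in which the tool goes at most 50 mm and 8.59 degrees, less where a joint would pass 70% of its speed; a pose out of reach is approached as far as the arm can. A call with a gripper value outside its range is refused whole. The fingers move at their own pace and stop on an object; FORCE is the grip in N (left out, the last holds). Time passes only in rows, so rows that repeat a pose let the fingers close. It gives the time, the measured TCP pose, the force and the opening at its end, in the units of the state.
- env.get_state(): the state, without advancing time (a new reading comes with each control period).
- env.capture(name): name is "side" or "top"; returns a dict with "color" (384x512x3 uint8, blue, green, red), "K" (3x3 intrinsics, pixels), "world_from_camera" (4x4, takes a point from camera to world coordinates). Camera axes: x right, y down, z forward; pixel columns grow to the right and rows downward; lengths in mm; the calibration is good to about 2 mm. A picture is of the moment at which its call begins. There is no depth.
- env.sign_off(): hands the job in, once; it reports no verdict.
The state is a dict: "time": time; "joint_pos": joint angles; "joint_vel": joint speeds; "effort": joint torques, N m; "tool_pos": TCP position; "ee_rot": TCP orientation; "contact_force": force on the tool from outside, world axes, zero at the start; "ft_torque": the same for the moment, N m; "opening": finger opening in mm.
Only numpy, scipy, OpenCV 4.12 (cv2) and the standard library are available. Lean on these libraries where they do the work, as an engineer would, in place of code of your own. Each camera call takes 0.05 s, during which the arm holds its last target.

## Working session

There is one attempt and no reset: what is moved stays moved. The work goes in short steps, Python scripts to look and compute and a shell command to move; the robot and the scene stay as the last step left them, time stands still between calls to the robot, and variables do not carry over. Pictures are saved under pics/ and viewed, and the job is handed in when it is done.

```bash
mkdir -p pics; ls; python3 - <<'E'
from cell import env
import cv2
s=env.get_state()
for k,v in s.items(): print(k,v)
print(env.tip_extent)
for n in("side","top"):
    c=env.capture(n); cv2.imwrite(f"pics/{n}0.png",c["color"]); print(n,c["K"],c["world_from_camera"])
E
```

```text
pics
time 0.0
joint_pos [-1.39550998  0.42673907  0.07384981  1.60659192 -0.03408714  1.11080225
 -0.06709634]
joint_vel [-5.41747753e-04  9.42351127e-05  7.82127289e-04  1.29046557e-03
 -3.96917468e-04  6.41874831e-04  1.22387603e-03]
effort [ 1.24010541e-03 -9.35849977e+01  3.66794765e+00 -4.54164433e+01
 -4.87528893e-02  2.02356378e-02  6.00801627e-05]
tool_pos [215.29614439 639.30975472 221.77752265]
ee_rot [ 1.61690610e-01  9.86841292e-01 -6.38642615e-04 -5.08218036e-05]
contact_force [ 1.00014008 -0.47119017  0.53632461]
ft_torque [ 0.00351881  0.00325731 -0.01231672]
opening 93.59345581582136
17.0
side [[349.75859611   0.         256.89661922]
 [  0.         349.75859611 199.01151059]
 [  0.           0.           1.        ]] [[-9.86115042e-01 -1.06869426e-01  1.27106448e-01  4.78077341e+02]
 [-1.65630953e-01  5.77740692e-01 -7.99238438e-01  6.23259955e+02]
 [ 1.19795858e-02 -8.09193808e-01 -5.87419671e-01  5.94164424e+02]
 [ 0.00000000e+00  0.00000000e+00  0.00000000e+00  1.00000000e+00]]
top [[361.19635058   0.         252.63091182]
 [  0.         361.19635058 186.82849054]
 [  0.           0.           1.        ]] [[-1.94422329e-02 -9.70993267e-01  2.38315074e-01  4.04042091e+02]
 [-9.99794289e-01  1.75041329e-02 -1.02462601e-02  2.04627678e+01]
 [ 5.77755085e-03 -2.38465260e-01 -9.71133842e-01  9.02496169e+02]
 [ 0.00000000e+00  0.00000000e+00  0.00000000e+00  1.00000000e+00]]
```

View pics/top0.png

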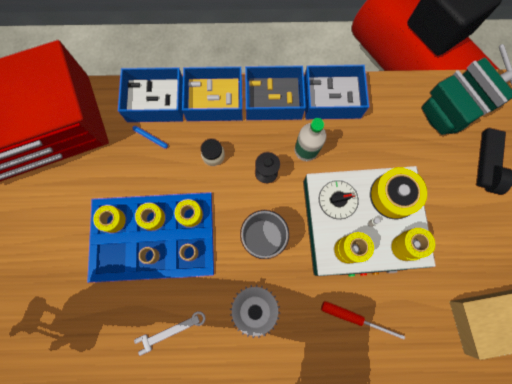

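View pics/side0.png

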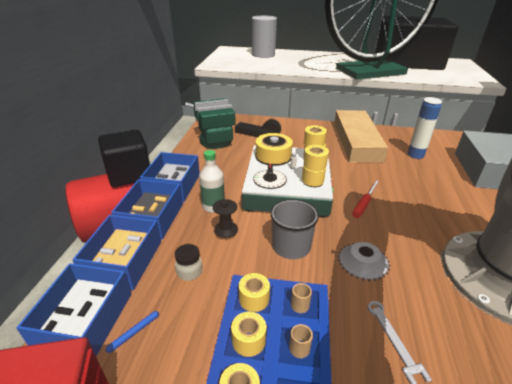

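```bash
cat > h.py <<'E'
import numpy as np, cv2
from cell import env
def cap(n,f=None):
    c=env.capture(n)
    if f: cv2.imwrite("pics/"+f,c["color"])
    return c
def p2w(c,u,v,z):
    K=c["K"];T=c["world_from_camera"]
    d=T[:3,:3]@np.linalg.solve(K,[u,v,1.]); o=T[:3,3]
    return o+d*(z-o[2])/d[2]
def w2p(c,P):
    K=c["K"];T=c["world_from_camera"]
    q=(np.atleast_2d(P)-T[:3,3])@T[:3,:3]; q=q@K.T
    return q[:,:2]/q[:,2:]
def crop(c,x0,y0,x1,y1,s,f,draw=[]):
    im=cv2.resize(c["color"],None,fx=s,fy=s,interpolation=cv2.INTER_CUBIC)
    for P,col,closed in draw:
        p=((w2p(c,P)+.5)*s-.5)
        cv2.polylines(im,[np.round(p).astype(int)],closed,col,1)
    im=im[y0*s:y1*s,x0*s:x1*s]
    for x in range((x0+19)//20*20,x1,20): cv2.putText(im,str(x),((x-x0)*s,8),0,.35,(255,0,255),1); cv2.line(im,((x-x0)*s,9),((x-x0)*s,13),(255,0,255),1)
    for y in range((y0+19)//20*20,y1,20): cv2.putText(im,str(y),(0,(y-y0)*s+4),0,.35,(255,0,255),1)
    cv2.imwrite("pics/"+f,im)
def circ(x,y,z,r):
    a=np.linspace(0,2*np.pi,60);return np.c_[x+r*np.cos(a),y+r*np.sin(a),z+0*a]
E
python3 - <<'E'
from h import *
c=cap("top"); np.save
crop(c,80,180,225,290,5,"t_tray.png"); crop(c,295,160,445,285,5,"t_rew.png"); crop(c,190,110,340,265,4,"t_mid.png")
E
```

```text
(no output)
```

View pics/t_tray.png

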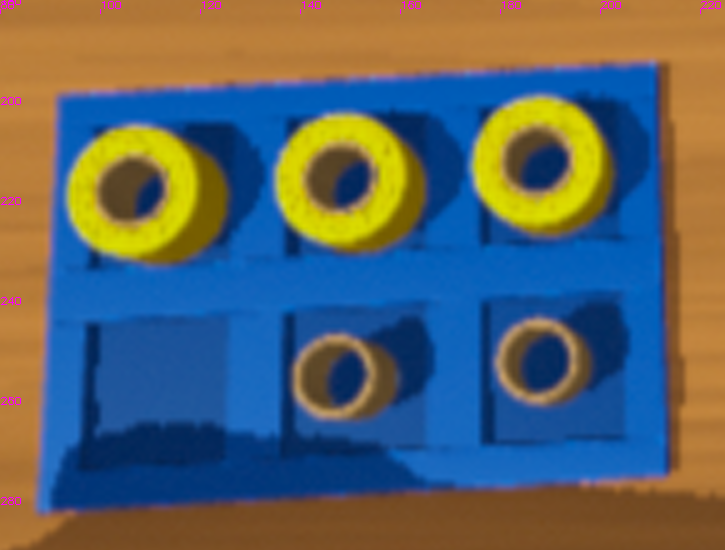

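View pics/t_rew.png

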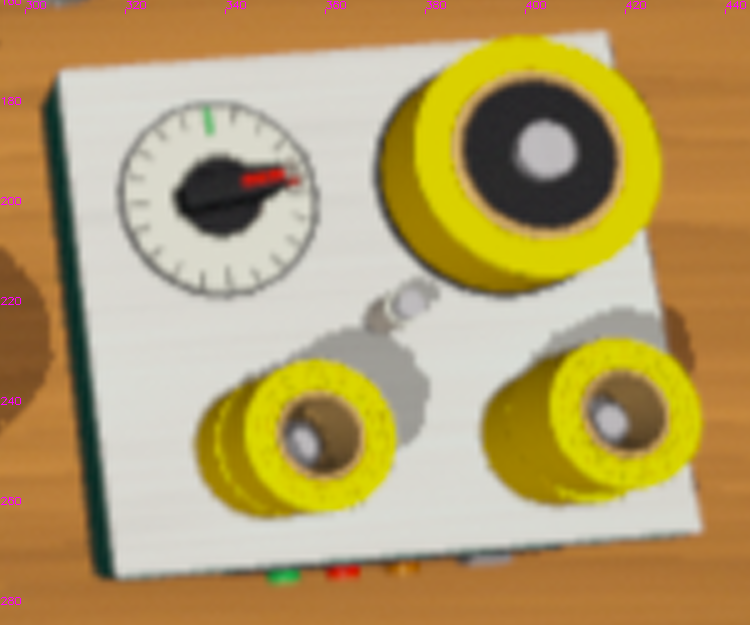

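View pics/t_mid.png

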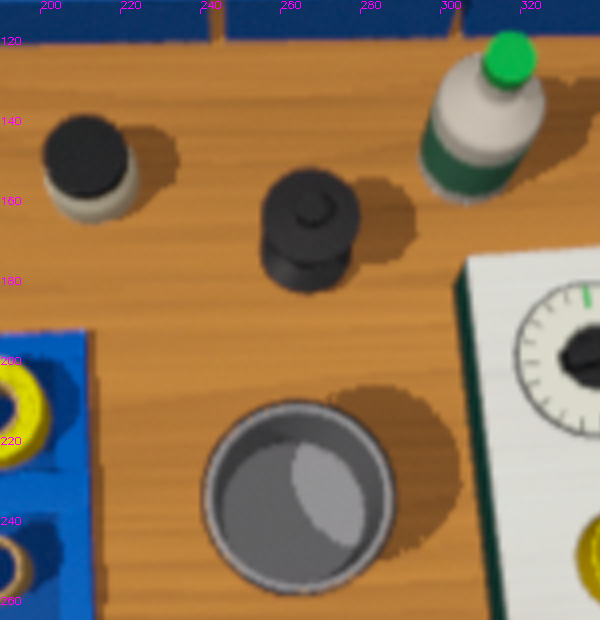

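```bash
cat > m1.py <<'E'
from h import *
from scipy.optimize import least_squares
c=cap("top")
def px(p,x0,y0,s): p=np.array(p,float); return (p+.5)/s-.5+[x0,y0]
def W(p,z,x0,y0,s): return np.array([p2w(c,*px(q,x0,y0,s),z)[:2] for q in p])
def fit(M,P):
    f=lambda t:(M@np.array([[np.cos(t[2]),np.sin(t[2])],[-np.sin(t[2]),np.cos(t[2])]])+t[:2]-P).ravel()
    r=least_squares(f,[*P.mean(0),0]);return r.x,f(r.x).reshape(-1,2)
T=W([(58,95),(658,63),(668,473),(38,512)],14,80,180,5)
M=np.array([[102,150],[102,-150],[-102,-150],[-102,150.]])
t,e=fit(M,T);print("tray",t.round(3),e.round(1).tolist())
D=W([(58,72),(607,32),(702,532),(115,578)],70,295,160,5)
M=np.array([[120,135],[120,-135],[-120,-135],[-120,135.]])
r,e=fit(M,D);print("rew",r.round(3),e.round(1).tolist())
R=lambda a:np.array([[np.cos(a),-np.sin(a)],[np.sin(a),np.cos(a)]])
sp=R(r[2])@np.array([[-70,65],[-70,-65]]).T
print("spindles from deck",(sp.T+r[:2]).round(1))
print("roll tops",W([(320,436),(626,412)],168,295,160,5).round(1))
pk=[(i*48,j*96) for i in(-1,1) for j in(1,0,-1)]
PK=(R(t[2])@np.array(pk).T).T+t[:2];print("pockets",PK.round(1))
print("rolls tray",W([(133,192),(341,181),(539,163)],52,80,180,5).round(1))
print("cores",W([(334,376),(538,361)],52,80,180,5).round(1))
print("bin",W([(298,497)],100,190,110,4).round(1))
print("hub",W([(310,217)],102,190,110,4).round(1),"bottle",W([(509,58)],170,190,110,4).round(1),"jar",W([(86,157)],60,190,110,4))
k=W([(219,200)],71,295,160,5);g=W([(208,120)],71,295,160,5);print("knob dial centre",k.round(1),"zero dir",np.arctan2(*(g-k)[0][::-1]))
E
python3 m1.py
```

```text
tray [5.03625e+02 2.62410e+02 3.80000e-02] [[0.9, -0.1], [1.2, 0.5], [-1.5, -0.8], [-0.6, 0.3]]
rew [ 5.27325e+02 -2.56861e+02  5.60000e-02] [[2.0, 1.9], [1.7, -1.3], [-1.8, -1.8], [-1.8, 1.2]]
spindles from deck [[ 453.8 -195.9]
 [ 461.  -325.7]]
roll tops [[ 456.  -198.4]
 [ 463.2 -323.3]]
pockets [[452.  356.5]
 [455.7 260.6]
 [459.3 164.7]
 [548.  360.2]
 [551.6 264.2]
 [555.2 168.3]]
rolls tray [[543.  359.8]
 [546.4 261.7]
 [553.4 168. ]]
cores [[455.3 260.4]
 [460.3 166.3]]
bin [[493.1 -11.4]]
hub [[654.7 -22.7]] bottle [[ 722.2 -130.3]] jar [[708.89968718 111.94639124]]
knob dial centre [[ 573.5 -189.5]] zero dir 0.05858166641932585
```

```bash
cat > m2.py <<'E'
from h import *
G=(0,255,0);Rd=(0,0,255);M=(255,0,255)
D=[(circ(x,y,168,31),M,True) for x,y in[(456,-198.4),(463.2,-323.3)]]
D+=[(circ(x,y,76,31),M,True) for x,y in[(453.8,-195.9),(461,-325.7)]]
D+=[(circ(x,y,52,19),M,True) for x,y in[(455.3,260.4),(460.3,166.3)]]
D+=[(circ(493.1,-11.4,100,52),M,True),(circ(573.5,-189.5,71,45),M,True)]
a=.038;R=np.array([[np.cos(a),-np.sin(a)],[np.sin(a),np.cos(a)]])
for p in [[452,356.5],[455.7,260.6],[459.3,164.7],[548,360.2]]:
    q=(R@(np.array([[35,35],[35,-35],[-35,-35],[-35,35]]).T)).T+p
    D.append((np.c_[q,np.full(4,14)],Rd,True))
a=.056;R=np.array([[np.cos(a),-np.sin(a)],[np.sin(a),np.cos(a)]])
q=(R@(np.array([[120,135],[120,-135],[-120,-135],[-120,135]]).T)).T+[527.3,-256.9]
D.append((np.c_[q,np.full(4,70)],Rd,True))
c=cap("top");crop(c,80,130,440,290,2,"ov_t.png",D)
c=cap("side");crop(c,210,110,340,384,2,"ov_s.png",D); crop(c,235,110,345,215,6,"ov_s2.png",D)
E
python3 m2.py
```

```text
(no output)
```

View pics/ov_t.png

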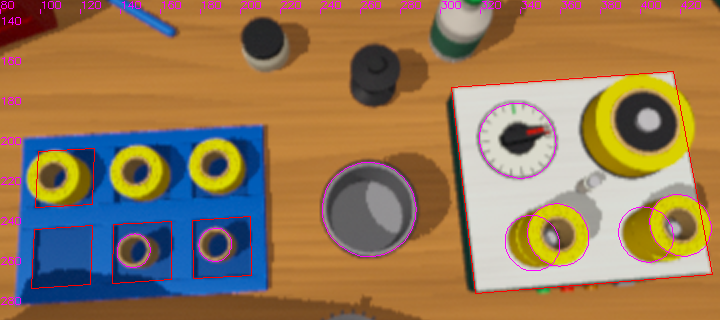

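View pics/ov_s.png

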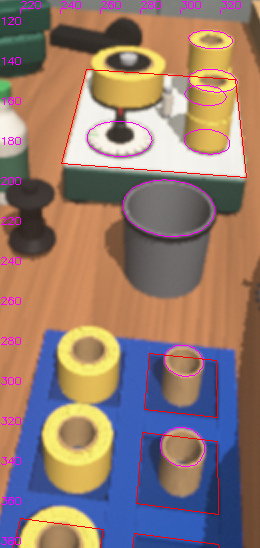

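View pics/ov_s2.png

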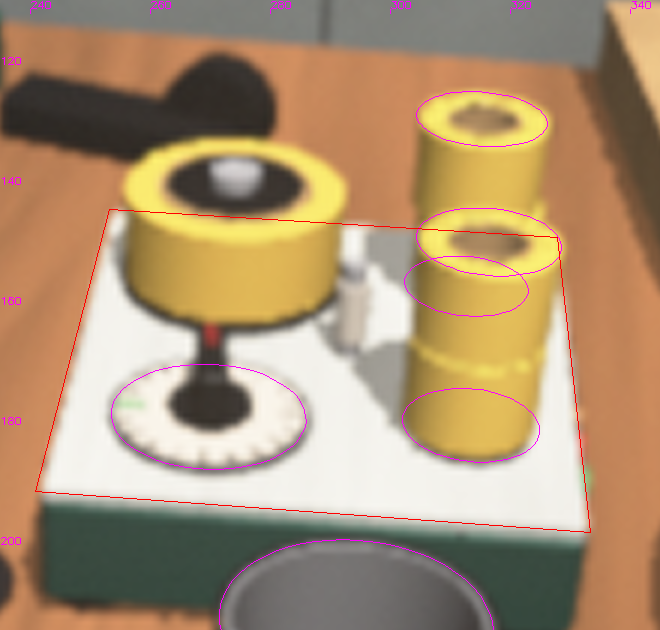

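```bash
python3 -m handwheel '[[[12,-19,0,0,0,0,6],[12,-19,0,0,0,0,6],[12,-19,0,0,0,0,6],[12,-19,0,0,0,0,6],[12,-19,0,0,0,0,6]]]' 10
```

```text
time: 0.8
tool_pos: [337.9, 445.8, 222.7]
ee_rot: [0.164, 0.987, -0.0, 0.0]
contact_force: [0.1, 0.5, -0.5]
opening: 60.6
```

```bash
python3 -m handwheel '[[[12,-19,0,0,0,0,6],[12,-19,0,0,0,0,6],[12,-19,0,0,0,0,6],[12,-19,0,0,0,0,6],[12,-19,0,0,0,0,6]]]' 10;python3 -m handwheel '[[[0,0,-8,0,0,0,6],[0,0,-8,0,0,0,6]]]'; python3 -c "
from cell import env;s=env.get_state();print(s['joint_pos'].round(2),s['tool_pos'],s['joint_vel'].round(3))"
```

```text
time: 1.3
tool_pos: [457.3, 255.6, 222.8]
ee_rot: [0.164, 0.987, -0.0, 0.0]
contact_force: [-0.7, 0.0, 0.0]
opening: 59.9
time: 1.5
tool_pos: [455.5, 258.5, 140.9]
ee_rot: [0.163, 0.987, 0.0, 0.0]
contact_force: [-0.3, 1.5, 0.5]
opening: 59.9
[-0.86  0.28  0.26  2.03 -0.1   0.84  0.7 ] [455.53899019 258.51245913 140.92113901] [ 0.065  0.407 -0.072  0.25  -0.158 -0.618  0.135]
```

```bash
python3 -m handwheel '[[[0,0,-4,0,0,0,6],[0,0,-6,0,0,0,6],[0,0,-8.5,0,0,0,6],[0,0,-10.6,0,0,0,6],[0,0,-10.6,0,0,0,6]]]' 10; python3 -c "
from h import *
c=cap('top');crop(c,80,180,225,290,4,'a1.png');c=cap('side');crop(c,210,200,360,384,4,'a2.png')"
```

```text
time: 2.0
tool_pos: [454.1, 258.8, 34.4]
ee_rot: [0.162, 0.987, -0.001, -0.001]
contact_force: [0.0, 0.7, 0.3]
opening: 60.1
```

View pics/a2.png

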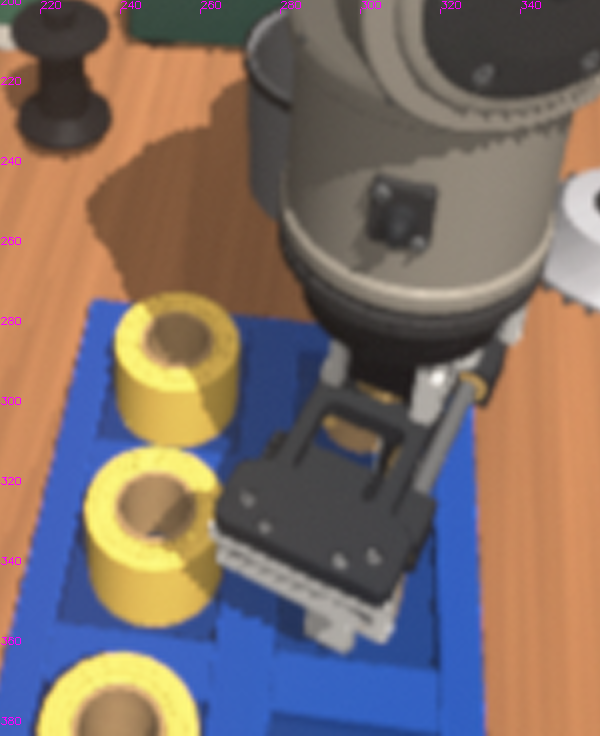

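The gripper straddles the core at about (300,320). I'll close on it.

```bash
python3 -m handwheel '[[[0,0,0,0,0,0,3],[0,0,0,0,0,0,3],[0,0,0,0,0,0,3],[0,0,0,0,0,0,3],[0,0,0,0,0,0,3]]]' 10; python3 -m handwheel '[[[0,0,4,0,0,0,3],[0,0,9,0,0,0,3],[0,0,14,0,0,0,3],[0,0,16,0,0,0,3],[0,0,16,0,0,0,3]]]' ; python3 -c "
from h import *
c=cap('top','a3.png');c=cap('side','a4.png')"
```

```text
time: 2.6
tool_pos: [455.8, 260.0, 37.2]
ee_rot: [0.162, 0.987, 0.0, 0.0]
contact_force: [-1.0, -0.2, 10.4]
opening: 39.8
time: 3.1
tool_pos: [456.7, 260.6, 199.9]
ee_rot: [0.162, 0.987, 0.002, 0.002]
contact_force: [0.0, 0.8, -0.9]
opening: 40.1
```

View pics/a3.png

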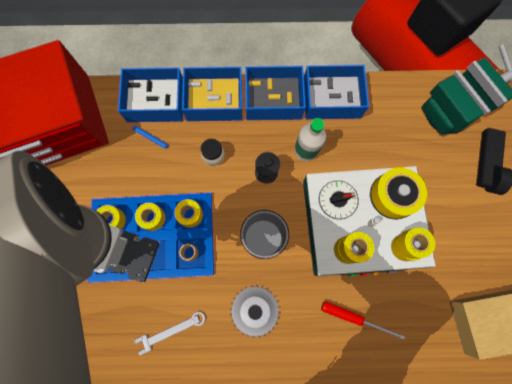

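View pics/a4.png

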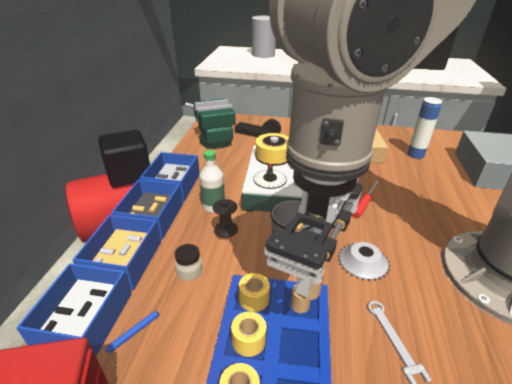

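```bash
python3 -m handwheel '[[[3.8,-24,0,0,0,0,3],[3.8,-24,0,0,0,0,3],[3.8,-24,0,0,0,0,3],[3.8,-24,0,0,0,0,3],[3.8,-24,0,0,0,0,3]]]' ; python3 -m handwheel '[[[0,-3.1,0,0,0,0,3],[0,-3.1,0,0,0,0,3],[0,-3.1,0,0,0,0,3]]]' ; python3 -c "
from h import *
c=cap('top','a5.png');c=cap('side');crop(c,180,130,360,330,4,'a6.png')"
```

```text
time: 3.7
tool_pos: [492.5, 17.0, 195.1]
ee_rot: [0.162, 0.987, -0.001, -0.001]
contact_force: [1.7, 1.3, 0.3]
opening: 40.1
time: 4.0
tool_pos: [492.7, -11.7, 195.3]
ee_rot: [0.162, 0.987, -0.0, -0.001]
contact_force: [0.1, 0.0, -0.9]
opening: 39.8
```

View pics/a5.png

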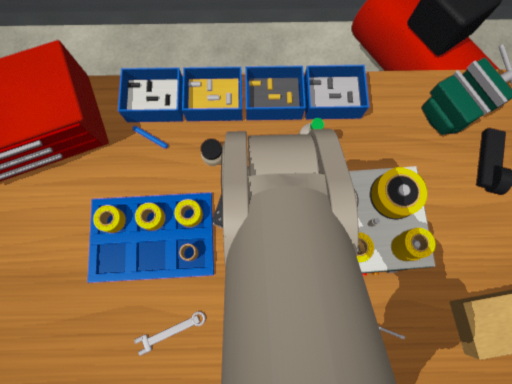

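View pics/a6.png

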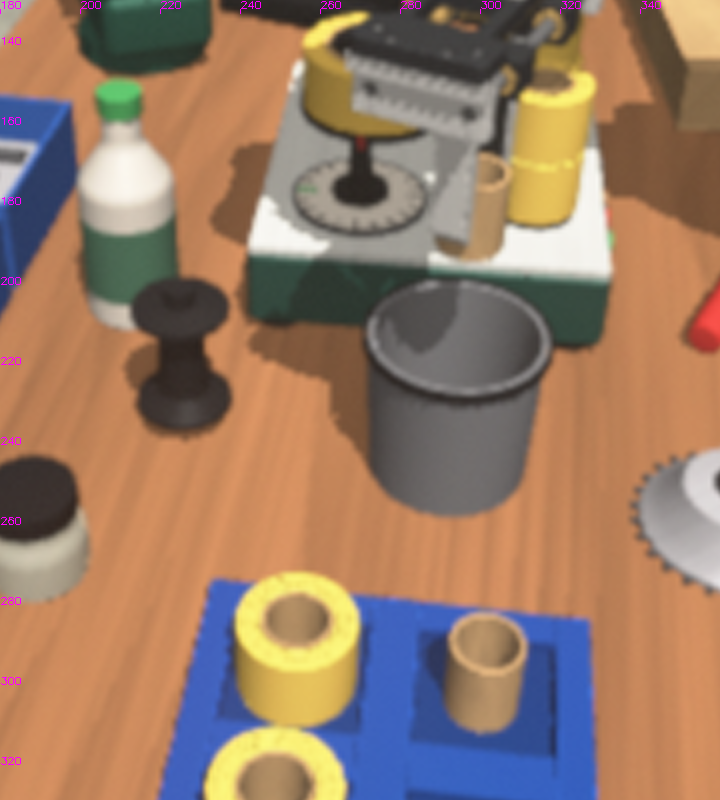

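```bash
python3 -m handwheel '[[[0,0,-5,0,0,0,3],[0,0,-9,0,0,0,3],[0,0,-9,0,0,0,3],[0,0,-9,0,0,0,5.4],[0,0,-9,0,0,0,5.4]]]' ; python3 -m handwheel '[[[0,0,0,0,0,0,5.4],[0,0,0,0,0,0,5.4],[0,0,5,0,0,0,5.4],[0,0,9,0,0,0,6],[0,0,9,0,0,0,6]]]' ; python3 -c "
from h import *
c=cap('side');crop(c,180,130,360,330,4,'a7.png')"
```

```text
time: 4.6
tool_pos: [494.5, -10.9, 108.2]
ee_rot: [0.161, 0.987, 0.0, 0.001]
contact_force: [0.1, -0.3, -0.0]
opening: 51.7
time: 5.1
tool_pos: [496.0, -11.3, 201.7]
ee_rot: [0.162, 0.987, 0.002, 0.004]
contact_force: [0.9, 0.1, -1.0]
opening: 60.1
```

View pics/a7.png

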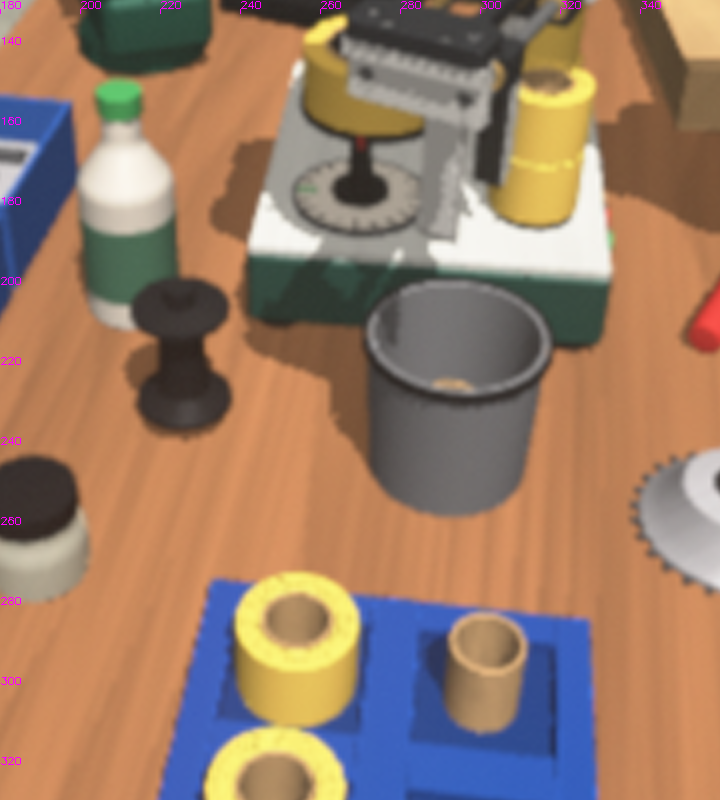

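The core is visible in the bin at about (292,225), and the second core is still at (302,290). I'll go there.

```bash
python3 -m handwheel '[[[-3.3,17.8,0,0,0,0,6],[-3.3,17.8,0,0,0,0,6],[-3.3,17.8,0,0,0,0,6],[-3.3,17.8,0,0,0,0,6],[-3.3,17.8,-4,0,0,0,6]]]' ; python3 -m handwheel '[[[0,0,-4,0,0,0,6],[0,0,-8,0,0,0,6],[0,0,-11,0,0,0,6],[0,0,-12,0,0,0,6],[0,0,-12,0,0,0,6]]]' ; python3 -m handwheel '[[[0,0,0,0,0,0,3],[0,0,0,0,0,0,3],[0,0,0,0,0,0,3],[0,0,0,0,0,0,3],[0,0,0,0,0,0,3]]]' 10;  python3 -m handwheel '[[[0,0,4,0,0,0,3],[0,0,9,0,0,0,3],[0,0,14,0,0,0,3],[0,0,16,0,0,0,3],[0,0,16,0,0,0,3]]]';python3 -c "
from h import *
c=cap('top','b1.png')
c=cap('side');crop(c,180,130,360,330,4,'b2.png')"
```

```text
time: 5.65
tool_pos: [461.5, 172.4, 158.8]
ee_rot: [0.159, 0.987, 0.003, 0.002]
contact_force: [1.2, -0.1, -1.2]
opening: 60.4
time: 6.15
tool_pos: [459.6, 166.1, 35.5]
ee_rot: [0.162, 0.987, -0.001, -0.001]
contact_force: [1.0, -0.1, 0.5]
opening: 60.1
time: 6.65
tool_pos: [461.1, 167.1, 37.5]
ee_rot: [0.162, 0.987, 0.001, 0.001]
contact_force: [-1.5, -0.4, 11.7]
opening: 38.3
time: 7.15
tool_pos: [461.9, 167.4, 200.0]
ee_rot: [0.162, 0.987, 0.002, 0.002]
contact_force: [-0.2, -1.0, -1.6]
opening: 38.0
```

View pics/b1.png

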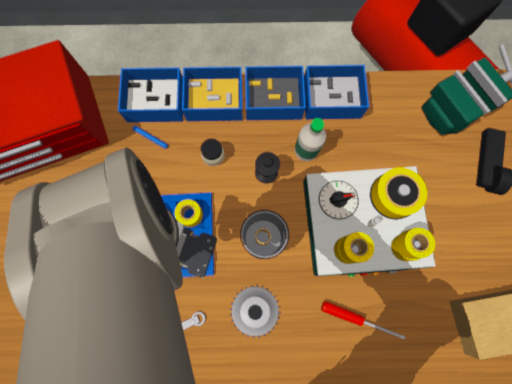

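View pics/b2.png

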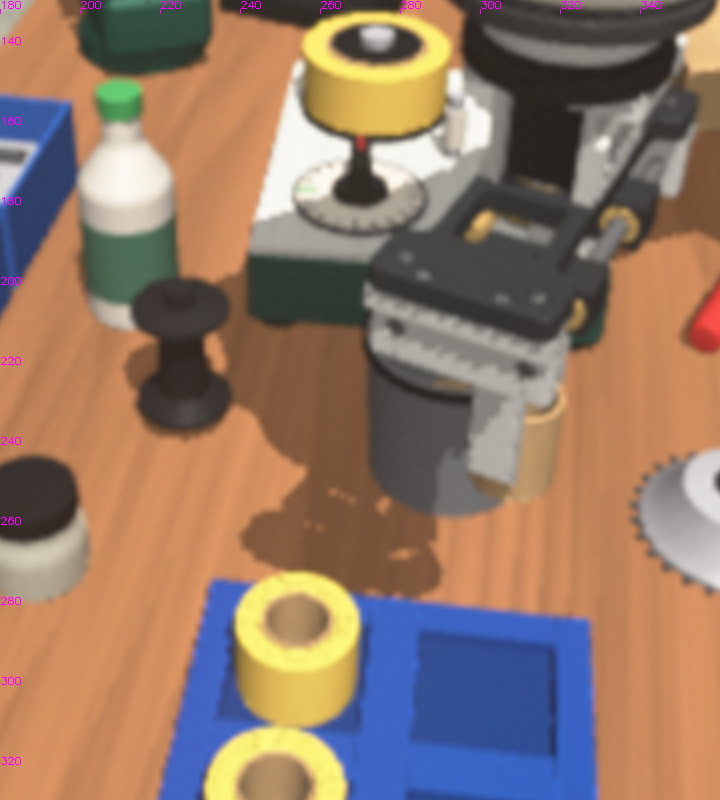

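```bash
python3 -m handwheel '[[[2,-17.8,0,0,0,0,3],[2,-17.8,0,0,0,0,3],[2,-17.8,0,0,0,0,3],[2,-17.8,0,0,0,0,3],[2,-17.8,0,0,0,0,3]]]';python3 -c "
from h import *
c=cap('side');crop(c,180,130,360,330,4,'b3.png')"
```

```text
time: 7.75
tool_pos: [479.6, -15.6, 195.3]
ee_rot: [0.165, 0.986, -0.001, -0.001]
contact_force: [0.4, 0.3, 0.2]
opening: 38.6
```

View pics/b3.png

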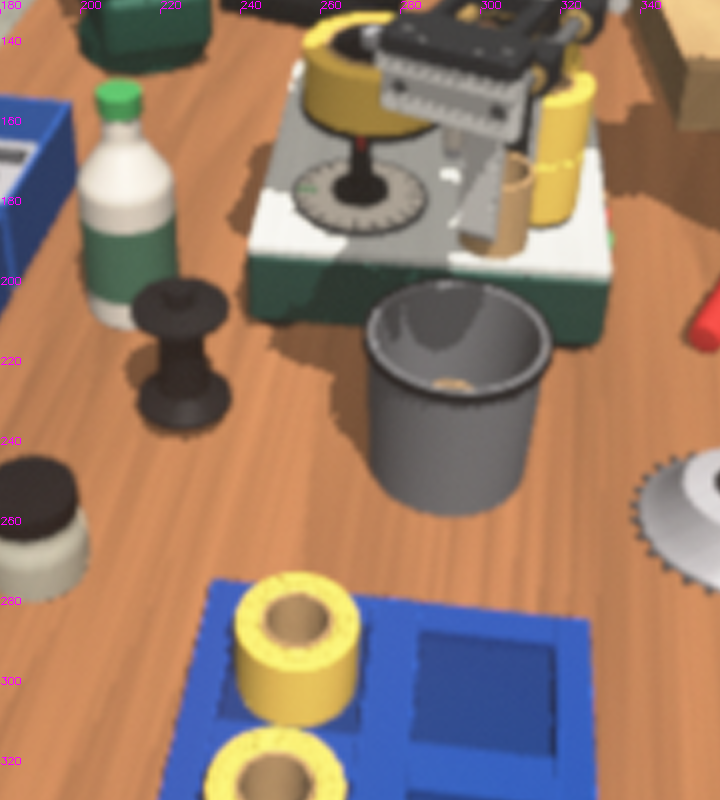

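```bash
python3 -m handwheel '[[[0,0,-5,0,0,0,3],[0,0,-8,0,0,0,3],[0,0,-8,0,0,0,3],[0,0,-8,0,0,0,5.4],[0,0,-8,0,0,0,5.4]]]' ; python3 -m handwheel '[[[0,0,0,0,0,0,5.4],[0,0,0,0,0,0,5.4],[0,0,5,0,0,0,5.4],[0,0,9,0,0,0,9],[0,0,9,0,0,0,9]]]' ; python3 -c "
from h import *
c=cap('side');crop(c,180,130,360,330,4,'b4.png')"
```

```text
time: 8.3
tool_pos: [481.2, -10.9, 117.7]
ee_rot: [0.161, 0.987, 0.0, 0.001]
contact_force: [0.0, 0.4, 0.3]
opening: 51.3
time: 8.8
tool_pos: [482.9, -11.3, 211.5]
ee_rot: [0.162, 0.987, 0.002, 0.003]
contact_force: [0.2, 0.3, -0.2]
opening: 66.2
```

View pics/b4.png

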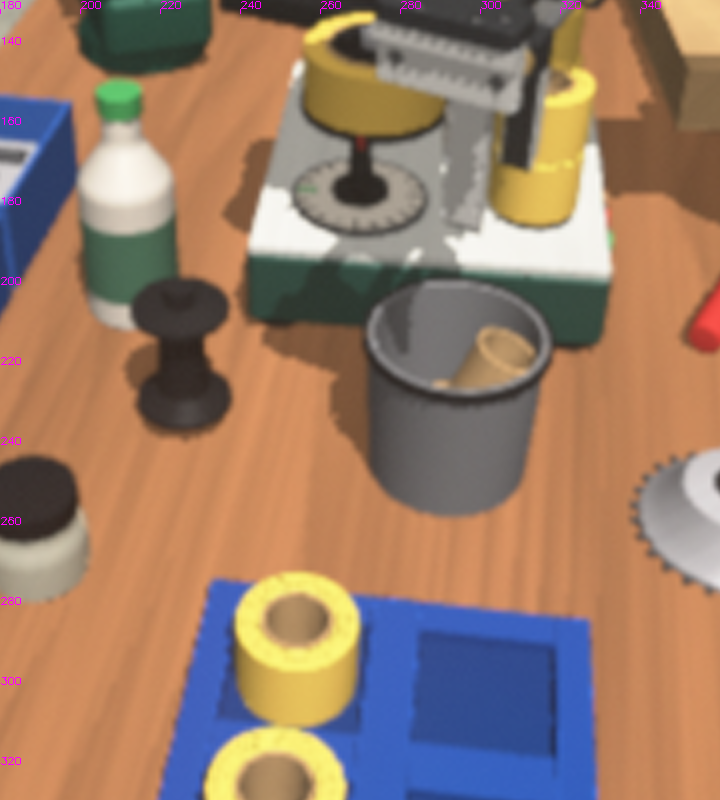

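Both cores are in the bin (rim centre about (292,215)). Next are the rolls on spindle a.

```bash
python3 -m handwheel '[[[-2.4,-18.7,0,0,0,0,9.4],[-2.4,-18.7,0,0,0,0,9.4],[-2.4,-18.7,0,0,0,0,9.4],[-2.4,-18.7,0,0,0,0,9.4],[-2.4,-18.7,0,0,0,0,9.4]]]' 25;  python3 -c "
from h import *
c=cap('top','c1.png');c=cap('side');crop(c,220,90,360,220,5,'c2.png');print(env.get_state()['joint_pos'].round(2))"
```

```text
time: 9.35
tool_pos: [454.7, -203.1, 206.2]
ee_rot: [0.165, 0.986, -0.001, -0.0]
contact_force: [0.8, 0.9, 1.0]
opening: 94.1
[-0.31  0.17  0.67  2.04 -0.13  0.97  1.67]
```

View pics/c2.png

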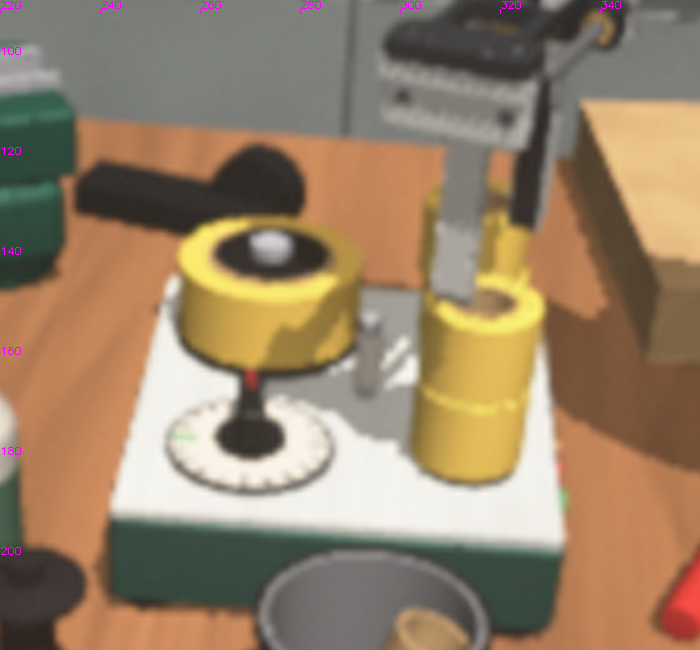

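```bash
python3 -m handwheel '[[[0,0,-2,0,0,0,9.4],[0,0,-4,0,0,0,9.4],[0,0,-5.2,0,0,0,9.4],[0,0,-5.2,0,0,0,9.4]]]' 25;  python3 -c "
from h import *
c=cap('side');crop(c,220,90,360,220,5,'c3.png')"
```

```text
time: 9.85
tool_pos: [455.7, -197.2, 153.0]
ee_rot: [0.161, 0.987, -0.0, -0.001]
contact_force: [0.3, -0.0, 0.5]
opening: 94.3
```

View pics/c3.png

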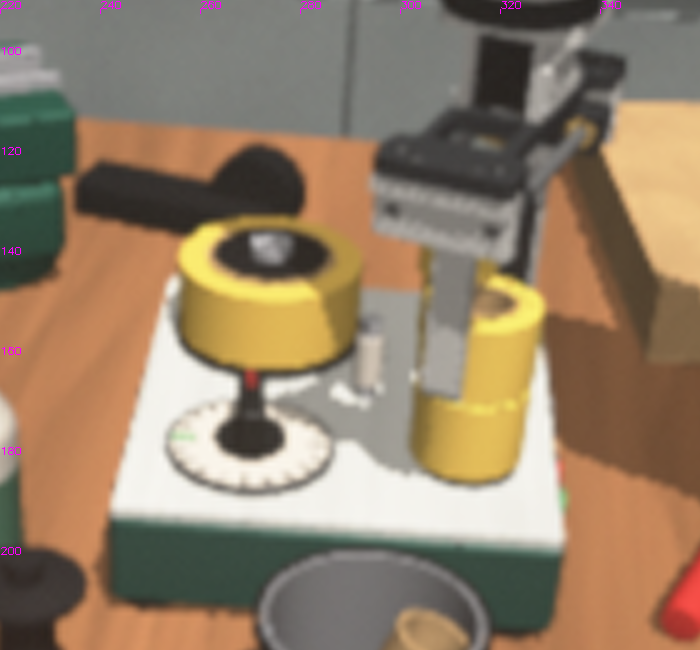

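```bash
python3 -m handwheel '[[[0,0,0,0,0,0,5.5],[0,0,0,0,0,0,5.5],[0,0,0,0,0,0,5.5],[0,0,0,0,0,0,5.5],[0,0,0,0,0,0,5.5]]]' 25; python3 -m handwheel '[[[0,0,1,0,0,0,5.5],[0,0,2,0,0,0,5.5],[0,0,4,0,0,0,5.5],[0,0,6,0,0,0,5.5],[0,0,6,0,0,0,5.5]]]';  python3 -c "
from h import *
c=cap('side');crop(c,220,90,360,220,5,'c4.png')"
```

```text
time: 10.4
tool_pos: [456.6, -198.4, 154.7]
ee_rot: [0.162, 0.987, 0.0, 0.0]
contact_force: [-0.3, 0.0, 2.7]
opening: 63.5
time: 10.9
tool_pos: [457.6, -198.9, 217.3]
ee_rot: [0.162, 0.987, 0.0, 0.002]
contact_force: [-0.4, 0.9, -2.0]
opening: 63.1
```

View pics/c4.png

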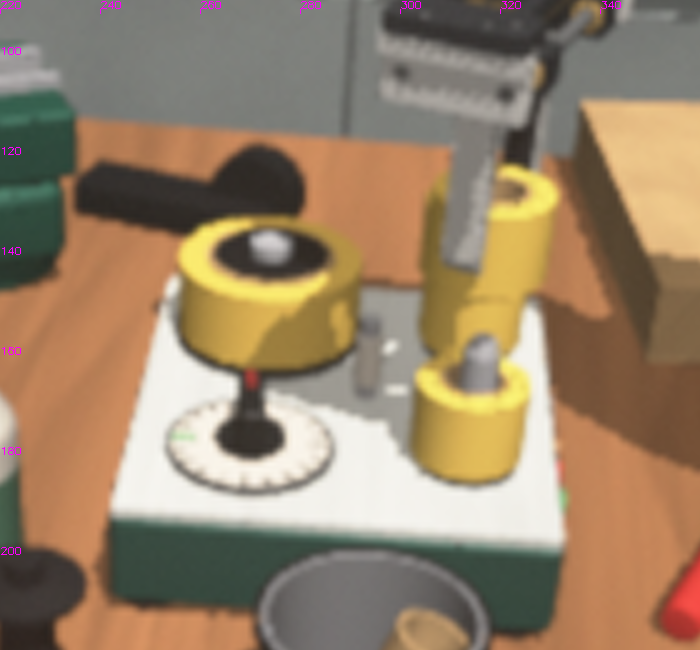

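```bash
python3 -m handwheel '[[[0,24,0,0,0,0,5.5],[0,24,0,0,0,0,5.5],[0,24,0,0,0,0,5.5],[0,24,0,0,0,0,5.5],[0,24,0,0,0,0,5.5]]]' 25; python3 -m handwheel '[[[0,24,0,0,0,0,5.5],[0,24,0,0,0,0,5.5],[0,24,0,0,0,0,5.5],[0,24,0,0,0,0,5.5],[0,24,0,0,0,0,5.5]]]'; python3 -m handwheel '[[[-0.4,7.5,0,0,0,0,5.5],[-0.4,7.5,0,0,0,0,5.5],[-0.4,7.5,-6,0,0,0,5.5],[-0.4,7.5,-12,0,0,0,5.5],[-0.4,7.5,-12,0,0,0,5.5]]]';  python3 -c "
from h import *
c=cap('side');crop(c,200,230,360,384,4,'d1.png');c=cap('top');crop(c,60,160,240,300,4,'d2.png')"
```

```text
time: 11.45
tool_pos: [455.6, 44.4, 214.1]
ee_rot: [0.161, 0.987, 0.0, -0.0]
contact_force: [0.8, -0.1, -1.4]
opening: 63.1
time: 11.95
tool_pos: [455.5, 284.5, 213.8]
ee_rot: [0.161, 0.987, -0.0, -0.0]
contact_force: [1.1, -1.2, -0.8]
opening: 62.9
time: 12.45
tool_pos: [450.1, 355.0, 89.7]
ee_rot: [0.161, 0.987, -0.002, -0.002]
contact_force: [-0.2, -1.7, -0.6]
opening: 63.1
```

View pics/d1.png

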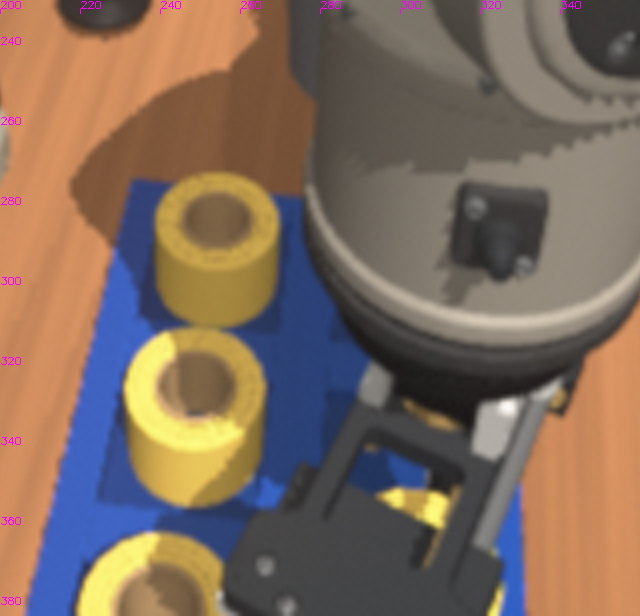

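View pics/d2.png

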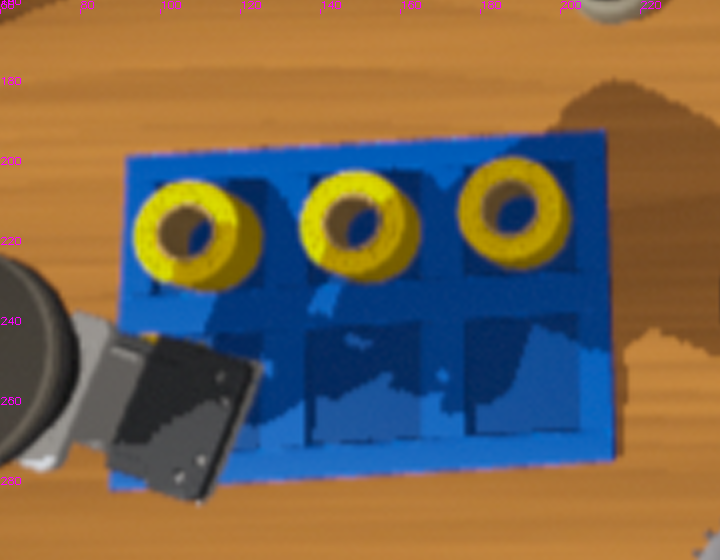

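```bash
python3 -m handwheel '[[[0,0,-2,0,0,0,5.5],[0,0,-4,0,0,0,5.5],[0,0,-5,0,0,0,5.5],[0,0,-5.2,0,0,0,5.5],[0,0,-5.2,0,0,0,5.5]]]';  python3 -m handwheel '[[[0,0,0,0,0,0,5.5]]]';python3 -c "
from h import *
c=cap('side','d3.png');crop(c,220,300,360,384,5,'d3.png');c=cap('top');crop(c,60,160,240,300,4,'d4.png')"
```

```text
time: 13.05
tool_pos: [452.8, 356.9, 43.2]
ee_rot: [0.162, 0.987, 0.0, 0.0]
contact_force: [0.5, 0.5, -1.2]
opening: 63.1
time: 13.15
tool_pos: [452.9, 357.1, 43.6]
ee_rot: [0.162, 0.987, 0.001, 0.0]
contact_force: [-0.2, -1.2, 0.1]
opening: 63.1
```

View pics/d3.png

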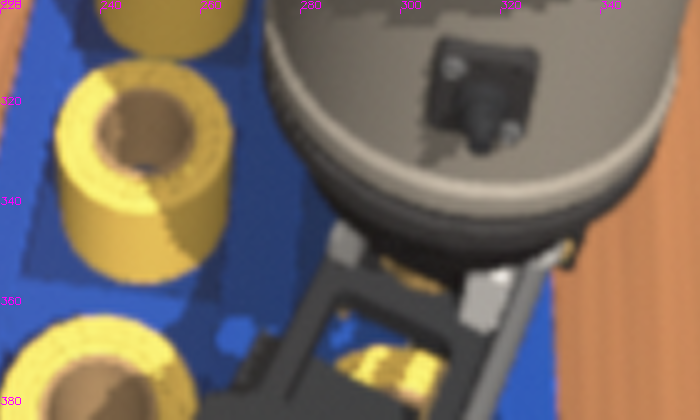

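View pics/d4.png

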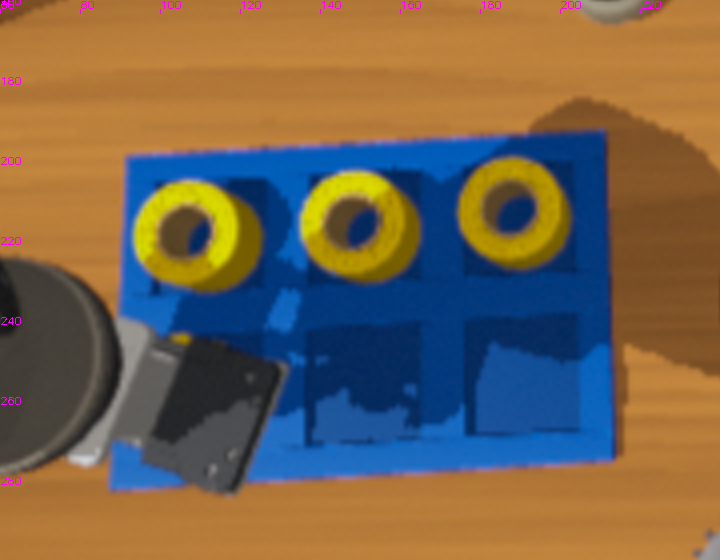

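```bash
python3 -m handwheel '[[[0,0,-0.3,0,0,0,5.5],[0,0,-0.4,0,0,0,5.5],[0,0,-0.4,0,0,0,5.5]]]';  python3 -m handwheel '[[[0,0,0,0,0,0,7],[0,0,0,0,0,0,8],[0,0,0,0,0,0,9.4],[0,0,0,0,0,0,9.4]]]';python3 -m handwheel '[[[0,0,4,0,0,0,9.4],[0,0,8,0,0,0,9.4],[0,0,12,0,0,0,9.4],[0,0,17,0,0,0,9.4],[0,0,17,0,0,0,9.4]]]'; python3 -m handwheel '[[[0,-24,0,0,0,0,9.4],[0,-24,0,0,0,0,9.4],[0,-24,0,0,0,0,9.4],[0,-24,0,0,0,0,9.4],[0,-24,0,0,0,0,9.4]]]'; python3 -c "
from h import *
c=cap('top','e1.png');c=cap('side','e2.png')"
```

```text
time: 13.55
tool_pos: [452.5, 356.8, 38.8]
ee_rot: [0.162, 0.987, 0.0, -0.0]
contact_force: [-1.7, -1.5, 6.4]
opening: 63.4
time: 13.95
tool_pos: [452.4, 356.7, 38.4]
ee_rot: [0.162, 0.987, -0.0, -0.0]
contact_force: [0.6, 0.3, 0.6]
opening: 90.5
time: 14.45
tool_pos: [454.7, 358.4, 214.8]
ee_rot: [0.162, 0.987, 0.004, 0.002]
contact_force: [0.6, 1.0, 0.1]
opening: 94.0
time: 14.95
tool_pos: [451.9, 113.9, 208.4]
ee_rot: [0.162, 0.987, 0.0, -0.0]
contact_force: [1.1, 0.8, 0.2]
opening: 93.8
```

View pics/e1.png

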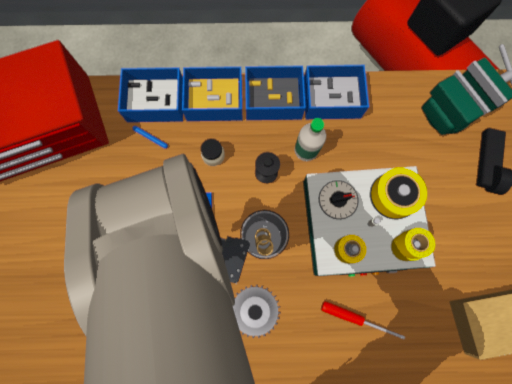

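View pics/e2.png

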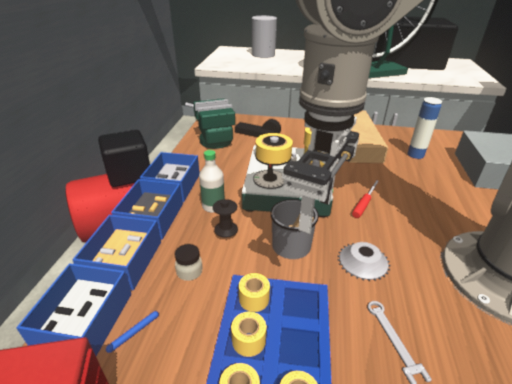

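Roll 3 is now in the near corner pocket, at (300,377) in the side view. I'll go to spindle b.

```bash
python3 -m handwheel '[[[0,-24,0,0,0,0,9.4],[0,-24,0,0,0,0,9.4],[0,-24,0,0,0,0,9.4],[0,-24,0,0,0,0,9.4],[0,-24,0,0,0,0,9.4]]]'; python3 -m handwheel '[[[1.1,-20,0,0,0,0,9.4],[1.1,-20,0,0,0,0,9.4],[1.1,-20,0,0,0,0,9.4],[1.1,-20,0,0,0,0,9.4],[1.1,-20,0,0,0,0,9.4]]]'; python3 -c "
from h import *
c=cap('top','e3.png');crop(c,60,160,240,300,4,'e5.png');c=cap('side');crop(c,220,90,360,220,5,'e4.png');print(env.get_state()['joint_pos'].round(2),env.get_state()['tool_pos'].round(2))"
```

```text
time: 15.55
tool_pos: [452.1, -125.6, 208.6]
ee_rot: [0.162, 0.987, 0.0, 0.0]
contact_force: [1.1, 0.3, 0.0]
opening: 94.0
time: 16.05
tool_pos: [462.1, -329.6, 208.3]
ee_rot: [0.165, 0.986, -0.002, -0.0]
contact_force: [-0.7, 0.7, 0.5]
opening: 94.2
[-0.09  0.32  0.72  1.9  -0.25  1.01  1.98] [ 462.94 -324.23  207.82]
```

View pics/e5.png

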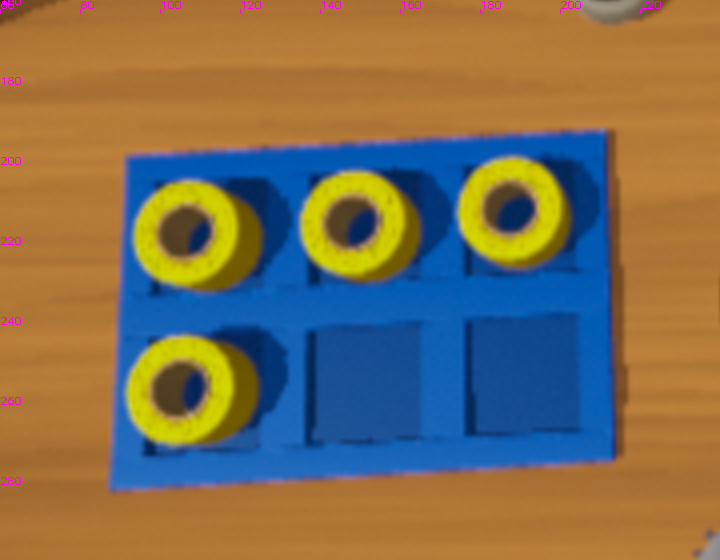

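View pics/e4.png

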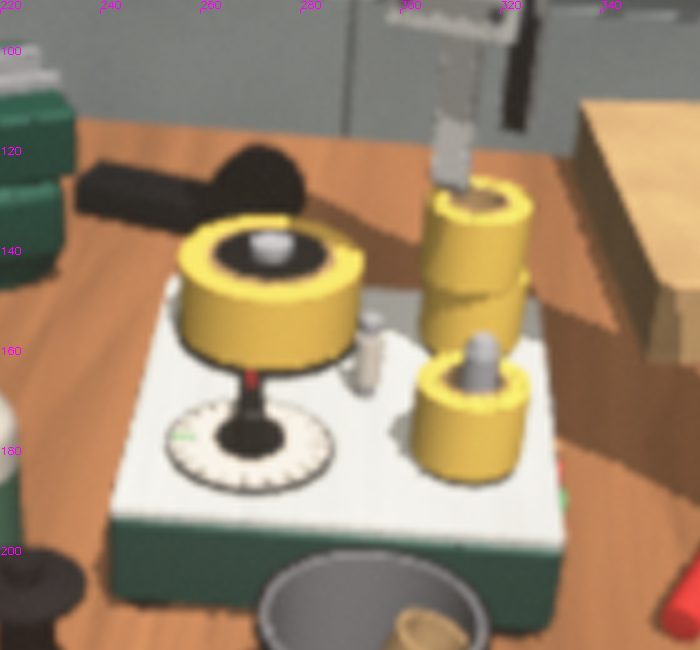

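View pics/e3.png

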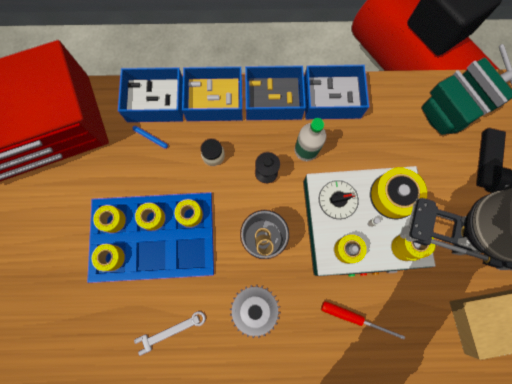

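```bash
python3 -m handwheel '[[[0,0,-2,0,0,0,9.4],[0,0,-4,0,0,0,9.4],[0,0,-5.4,0,0,0,9.4],[0,0,-5.4,0,0,0,9.4]]]' 25;  python3 -m handwheel '[[[0,0,0,0,0,0,5.5],[0,0,0,0,0,0,5.5],[0,0,0,0,0,0,5.5],[0,0,0,0,0,0,5.5],[0,0,0,0,0,0,5.5]]]' 25; python3 -m handwheel '[[[0,0,1,0,0,0,5.5],[0,0,2,0,0,0,5.5],[0,0,4,0,0,0,5.5],[0,0,6,0,0,0,5.5],[0,0,6,0,0,0,5.5]]]';  python3 -c "
from h import *
c=cap('side');crop(c,220,90,360,220,5,'f1.png')"
```

```text
time: 16.55
tool_pos: [463.1, -321.5, 152.9]
ee_rot: [0.161, 0.987, 0.0, -0.001]
contact_force: [-0.1, -0.5, 0.7]
opening: 93.8
time: 17.05
tool_pos: [463.6, -323.6, 154.9]
ee_rot: [0.162, 0.987, -0.0, 0.0]
contact_force: [-0.1, -0.2, 3.8]
opening: 64.6
time: 17.55
tool_pos: [464.4, -324.2, 217.4]
ee_rot: [0.162, 0.987, -0.0, 0.002]
contact_force: [-0.3, -0.6, -0.9]
opening: 64.5
```

View pics/f1.png

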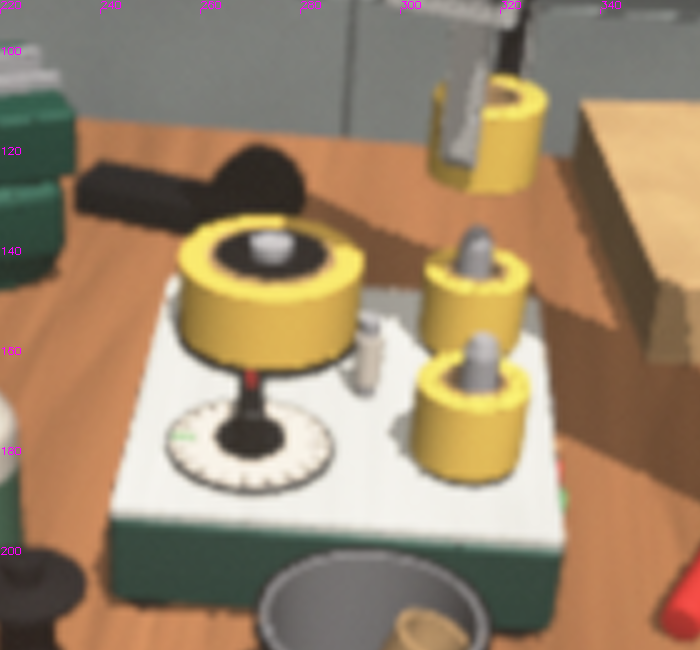

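```bash
python3 -m handwheel '[[[0,24,0,0,0,0,5.5],[0,24,0,0,0,0,5.5],[0,24,0,0,0,0,5.5],[0,24,0,0,0,0,5.5],[0,24,0,0,0,0,5.5]]]' 25; python3 -m handwheel '[[[-0.7,24,0,0,0,0,5.5],[-0.7,24,0,0,0,0,5.5],[-0.7,24,0,0,0,0,5.5],[-0.7,24,0,0,0,0,5.5],[-0.7,24,0,0,0,0,5.5]]]'; python3 -m handwheel '[[[0,10.4,0,0,0,0,5.5],[0,10.4,0,0,0,0,5.5],[0,10.4,-6,0,0,0,5.5],[0,10.4,-11,0,0,0,5.5],[0,10.4,-11,0,0,0,5.5]]]';  python3 -c "
from h import *
c=cap('side');crop(c,200,230,360,384,4,'f2.png');c=cap('top');crop(c,60,160,240,300,4,'f3.png')
print(env.get_state()['tool_pos'])"
```

```text
time: 18.1
tool_pos: [462.7, -80.5, 214.1]
ee_rot: [0.161, 0.987, 0.0, -0.0]
contact_force: [0.7, 0.6, -0.6]
opening: 65.0
time: 18.6
tool_pos: [455.4, 159.5, 214.1]
ee_rot: [0.161, 0.987, 0.0, -0.0]
contact_force: [0.7, -0.6, -0.8]
opening: 64.7
time: 19.1
tool_pos: [453.5, 259.1, 99.8]
ee_rot: [0.161, 0.987, -0.003, -0.002]
contact_force: [-0.8, 0.3, -0.7]
opening: 64.7
[455.61001366 259.66469537 103.44240168]
```

View pics/f2.png

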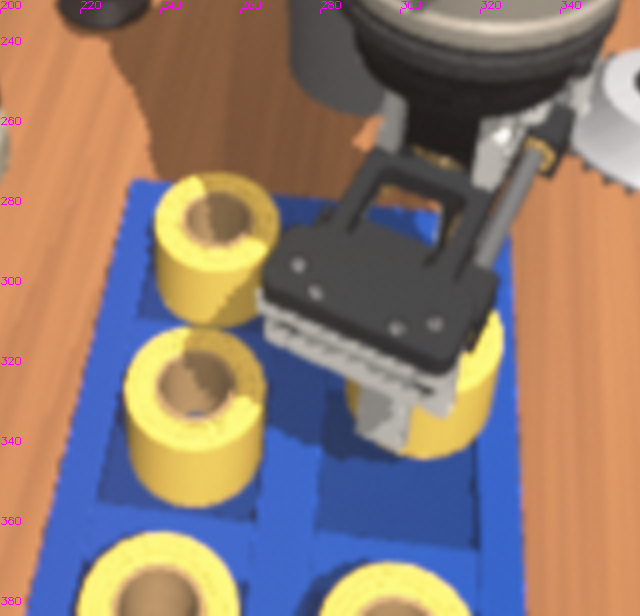

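View pics/f3.png

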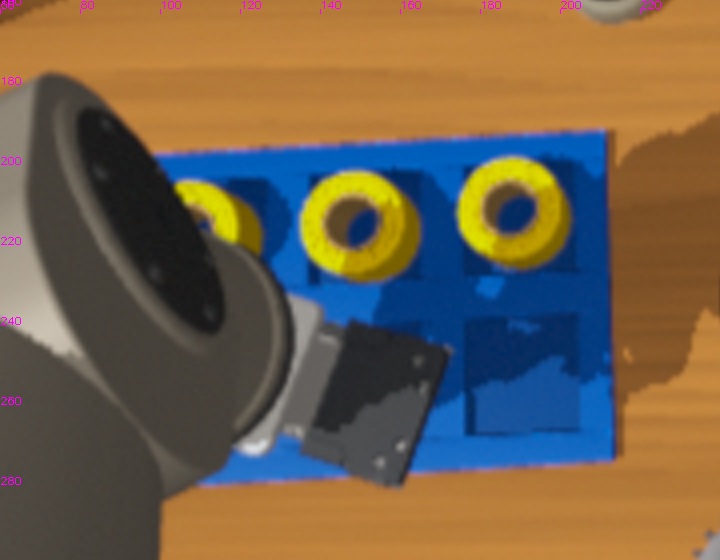

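```bash
python3 -c "
from h import *
s=env.get_state()['tool_pos'];print(s)
c=cap('side');crop(c,260,270,350,384,6,'f4.png',[(circ(s[0],s[1],s[2]-32.5,31),(255,0,255),True),(circ(s[0],s[1],s[2]+13.5,31),(255,0,255),True)])"
```

```text
[455.61001366 259.66469537 103.44240168]
```

View pics/f4.png

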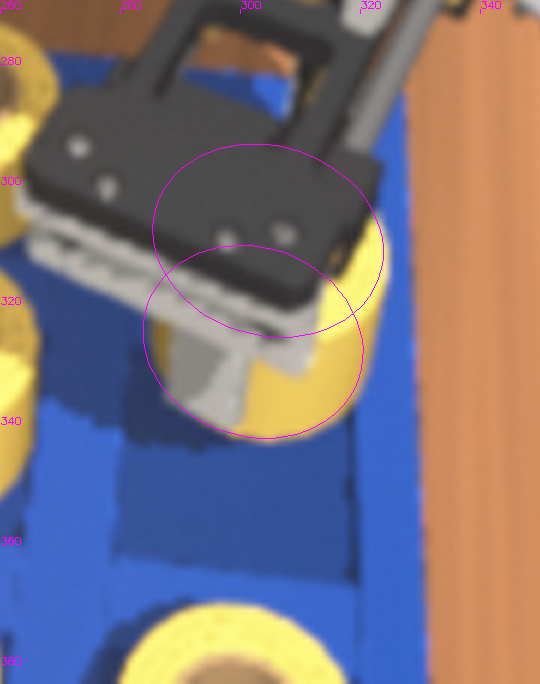

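```bash
python3 -m handwheel '[[[0.1,0,-2,0,0,0,5.5],[0.1,0,-4,0,0,0,5.5],[0.1,0,-6,0,0,0,5.5],[0.1,0,-6,0,0,0,5.5],[0.1,0,-6,0,0,0,5.5]]]';python3 -c "
from h import *
s=env.get_state()['tool_pos'];print(s)
c=cap('side');crop(c,260,270,350,384,6,'f5.png',[(circ(s[0],s[1],s[2]-32.5,31),(255,0,255),True),(circ(s[0],s[1],s[2]+13.5,31),(255,0,255),True)])"
```

```text
time: 19.75
tool_pos: [458.5, 261.1, 46.4]
ee_rot: [0.162, 0.987, 0.001, 0.001]
contact_force: [-0.1, -0.3, 0.3]
opening: 64.2
[458.46197594 261.05596659  46.42512716]
```

View pics/f5.png

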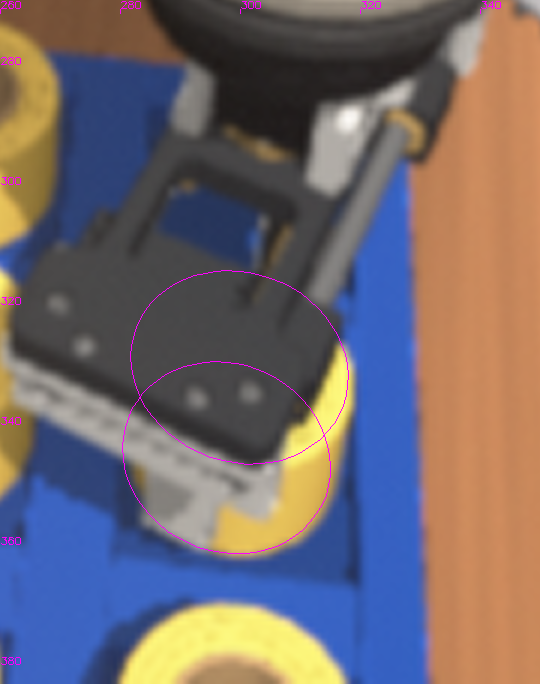

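```bash
python3 -m handwheel '[[[0,0,-0.3,0,0,0,5.5],[0,0,-0.6,0,0,0,5.5],[0,0,-0.6,0,0,0,5.5],[0,0,-0.6,0,0,0,5.5]]]'
```

```text
time: 20.2
tool_pos: [457.9, 261.0, 39.0]
ee_rot: [0.162, 0.987, 0.0, 0.0]
contact_force: [0.7, 0.6, 5.7]
opening: 64.6
```

Resting on the pocket floor at z 39, like the first roll. I'll release it and retreat.

```bash
python3 -m handwheel '[[[0,0,0,0,0,0,7],[0,0,0,0,0,0,8],[0,0,0,0,0,0,9.4],[0,0,0,0,0,0,9.4]]]';python3 -m handwheel '[[[0,0,4,0,0,0,9.4],[0,0,8,0,0,0,9.4],[0,0,12,0,0,0,9.4],[0,0,17,0,0,0,9.4],[0,0,17,0,0,0,9.4]]]'; python3 -m handwheel '[[[0,-24,0,0,0,0,9.4],[0,-24,0,0,0,0,9.4],[0,-24,0,0,0,0,9.4],[0,-24,0,0,0,0,9.4],[0,-24,0,0,0,0,9.4]]]';  python3 -m handwheel '[[[0,-20,0,0,0,0,9.4],[0,-20,0,0,0,0,9.4],[0,-20,0,0,0,0,9.4],[0,-20,0,0,0,0,9.4],[0,-20,0,0,0,0,9.4]]]';python3 -c "
from h import *
print(env.get_state()['tool_pos'])
c=cap('top','g1.png');crop(c,60,160,240,300,4,'g1.png');c=cap('side');crop(c,220,90,360,220,5,'g2.png',[(circ(x,y,122,31),(255,0,255),True) for x,y in ((454,-196),(461,-325.7))])
print(p2w(c,1,1,1)[:0])"
```

```text
time: 20.6
tool_pos: [457.3, 260.6, 38.4]
ee_rot: [0.162, 0.987, -0.0, -0.0]
contact_force: [-0.9, 0.1, 0.7]
opening: 90.6
time: 21.1
tool_pos: [459.8, 262.0, 214.2]
ee_rot: [0.162, 0.987, 0.003, 0.003]
contact_force: [-0.1, -0.2, -1.0]
opening: 94.2
time: 21.6
tool_pos: [456.7, 18.0, 208.4]
ee_rot: [0.162, 0.987, 0.0, -0.0]
contact_force: [0.5, 0.7, -1.0]
opening: 93.9
time: 22.1
tool_pos: [456.3, -185.4, 208.6]
ee_rot: [0.165, 0.986, -0.001, 0.0]
contact_force: [0.9, 0.8, 0.5]
opening: 94.1
[ 456.25574907 -185.44092754  208.63715836]
[]
```

View pics/g1.png

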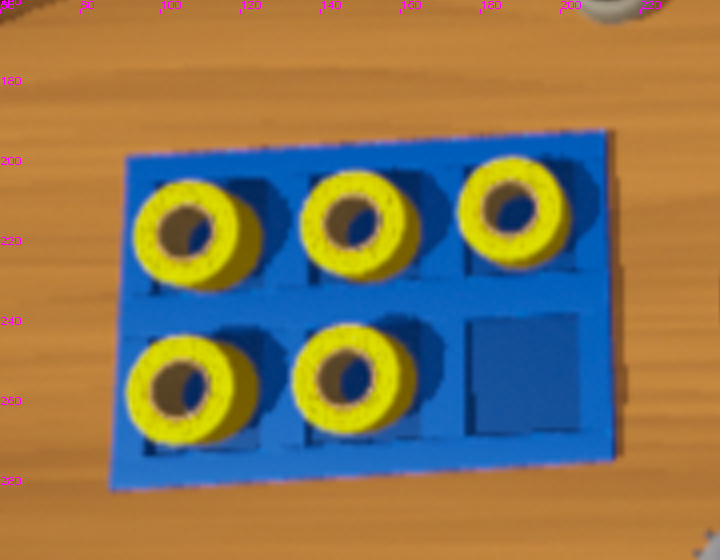

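View pics/g2.png

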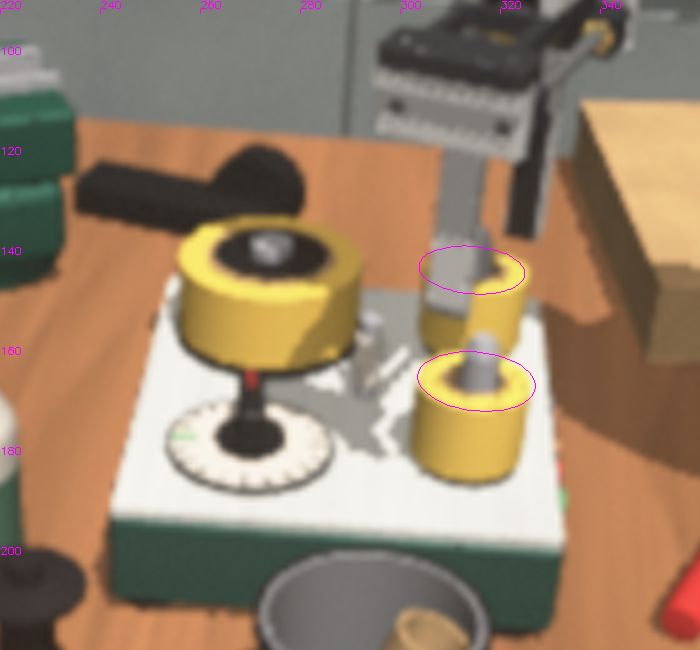

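```bash
python3 -c "
from h import *
c=cap('top');im=cv2.imread('pics/e3.png')
def ring(im,u,v,z,r=24):
    h=cv2.cvtColor(im,cv2.COLOR_BGR2HSV);m=((h[...,0]>24)&(h[...,0]<34)&(h[...,1]>180)&(h[...,2]>190)).astype(np.uint8)
    M=np.zeros_like(m);cv2.circle(M,(u,v),r,1,-1);ys,xs=np.nonzero(m*M)
    (x,y),R=cv2.minEnclosingCircle(np.c_[xs,ys].astype(np.float32)); print((x,y,R),p2w(c,x,y,z).round(1))
ring(im,352,249,122);
im=c['color']
for u,v in((108,217),(149,215),(188,212),(104,257),(146,254)): ring(im,u,v,52,18)
"
```

```text
(351.6707458496094, 248.4512176513672, 14.239160537719727) [ 456.1 -196.9  122. ]
(106.18571472167969, 217.8142852783203, 12.782247543334961) [543.4 359.8  52. ]
(147.8127899169922, 215.41943359375, 12.657915115356445) [547.3 261.7  52. ]
(186.9705810546875, 211.7058868408203, 12.648008346557617) [554.6 169.   52. ]
(104.79729461669922, 257.20269775390625, 13.318490028381348) [451.6 356.   52. ]
(145.85134887695312, 254.14865112304688, 13.243794441223145) [456.8 261.7  52. ]
```

```bash
python3 -m handwheel '[[[-0.1,-1.8,0,0,0,0,9.4],[-0.1,-1.8,-4,0,0,0,9.4],[-0.1,-1.8,-7,0,0,0,9.4],[-0.1,-1.8,-10,0,0,0,9.4],[-0.1,-1.8,-10,0,0,0,9.4]]]' 25;  python3 -m handwheel '[[[0,0,0,0,0,0,5.5],[0,0,0,0,0,0,5.5],[0,0,0,0,0,0,5.5],[0,0,0,0,0,0,5.5],[0,0,0,0,0,0,5.5]]]' 25; python3 -m handwheel '[[[0,0,2,0,0,0,5.5],[0,0,4,0,0,0,5.5],[0,0,7,0,0,0,5.5],[0,0,10.6,0,0,0,5.5],[0,0,10.6,0,0,0,5.5]]]';  python3 -c "
from h import *
c=cap('side');crop(c,220,90,360,220,5,'g3.png')"
```

```text
time: 22.75
tool_pos: [454.7, -195.2, 105.6]
ee_rot: [0.161, 0.987, -0.0, -0.003]
contact_force: [-1.0, -0.8, -0.1]
opening: 94.3
time: 23.25
tool_pos: [457.0, -197.3, 109.4]
ee_rot: [0.162, 0.987, 0.0, 0.001]
contact_force: [-2.1, 1.3, 11.4]
opening: 64.1
time: 23.75
tool_pos: [458.2, -198.2, 218.4]
ee_rot: [0.162, 0.987, 0.0, 0.003]
contact_force: [0.4, -0.9, -0.4]
opening: 64.0
```

View pics/g3.png

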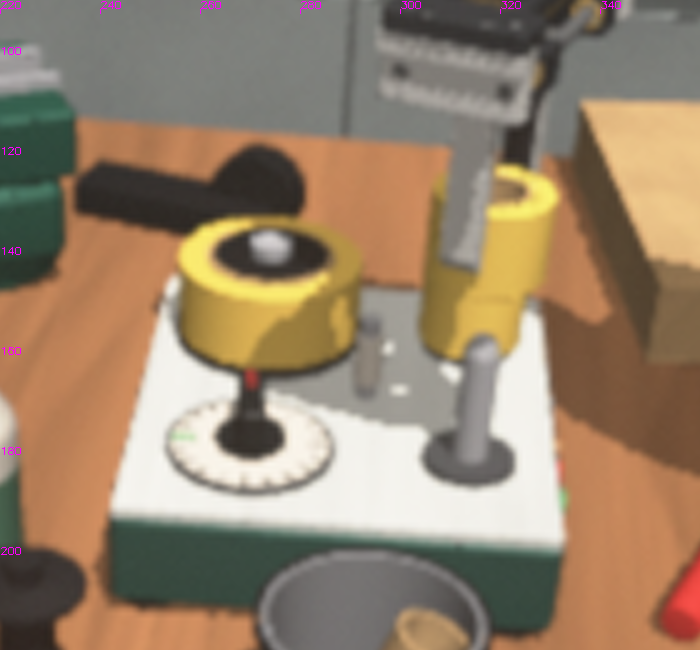

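```bash
python3 -m handwheel '[[[0,24,0,0,0,0,5.5],[0,24,0,0,0,0,5.5],[0,24,0,0,0,0,5.5],[0,24,0,0,0,0,5.5],[0,24,0,0,0,0,5.5]]]' 25; python3 -m handwheel '[[[0.3,12.2,0,0,0,0,5.5],[0.3,12.2,0,0,0,0,5.5],[0.3,12.2,0,0,0,0,5.5],[0.3,12.2,-6,0,0,0,5.5],[0.3,12.2,-11,0,0,0,5.5]]]';  python3 -m handwheel '[[[0,0,-2,0,0,0,5.5],[0,0,-4,0,0,0,5.5],[0,0,-6,0,0,0,5.5],[0,0,-6,0,0,0,5.5],[0,0,-6,0,0,0,5.5]]]';python3 -c "
from h import *
s=env.get_state()['tool_pos'];print(s)
c=cap('side');crop(c,240,250,350,370,6,'g4.png',[(circ(s[0],s[1],s[2]-32.5,31),(255,0,255),True)])"
```

```text
time: 24.3
tool_pos: [455.4, 45.4, 213.8]
ee_rot: [0.161, 0.987, 0.0, -0.0]
contact_force: [-0.2, -0.5, -0.7]
opening: 64.2
time: 24.8
tool_pos: [459.5, 165.8, 113.2]
ee_rot: [0.161, 0.987, 0.001, 0.001]
contact_force: [0.6, 0.8, -1.2]
opening: 64.4
time: 25.3
tool_pos: [459.0, 164.2, 54.2]
ee_rot: [0.162, 0.987, -0.001, -0.001]
contact_force: [0.6, -0.6, -0.0]
opening: 64.4
[458.99990495 164.18367353  54.21288026]
```

View pics/g4.png

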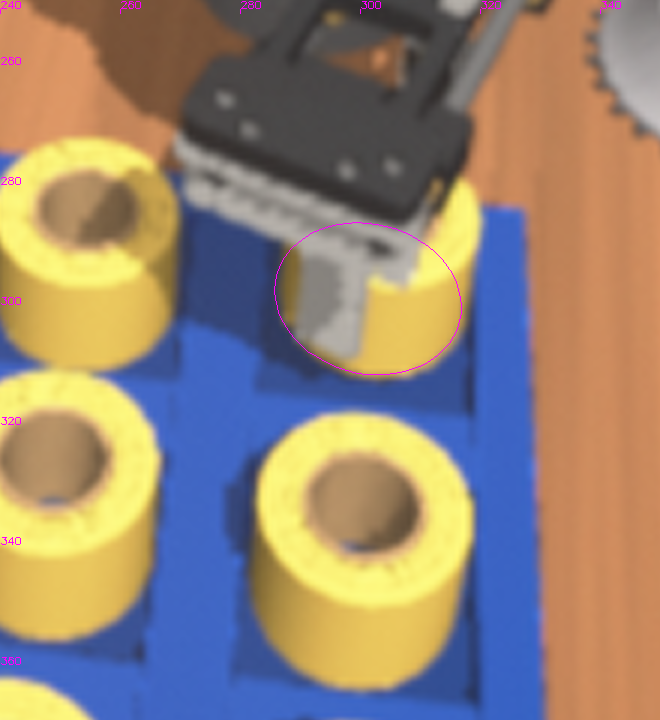

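```bash
python3 -m handwheel '[[[0.1,0,-0.5,0,0,0,5.5],[0.1,0,-1,0,0,0,5.5],[0.1,0,-1.4,0,0,0,5.5],[0.1,0,-1.6,0,0,0,5.5],[0.1,0,-1.6,0,0,0,5.5]]]'
```

```text
time: 25.85
tool_pos: [460.6, 164.8, 38.8]
ee_rot: [0.162, 0.987, 0.0, 0.0]
contact_force: [-2.3, -0.5, 11.9]
opening: 64.1
```

```bash
python3 -m handwheel '[[[0,0,0,0,0,0,7],[0,0,0,0,0,0,8],[0,0,0,0,0,0,9.4],[0,0,0,0,0,0,9.4]]]';python3 -m handwheel '[[[0,0,4,0,0,0,9.4],[0,0,8,0,0,0,9.4],[0,0,12,0,0,0,9.4],[0,0,17,0,0,0,9.4],[0,0,17,0,0,0,9.4]]]'; python3 -m handwheel '[[[0,-24,0,0,0,0,9.4],[0,-24,0,0,0,0,9.4],[0,-24,0,0,0,0,9.4],[0,-24,0,0,0,0,9.4],[0,-24,0,0,0,0,6]]]'; python3 -c "
from h import *
print(env.get_state()['tool_pos'])
c=cap('top','i0.png');crop(c,60,160,240,300,4,'i1.png');crop(c,300,165,365,225,10,'i2.png');c=cap('side','i3.png')"
```

```text
time: 26.25
tool_pos: [460.4, 164.7, 38.4]
ee_rot: [0.162, 0.987, -0.0, -0.0]
contact_force: [0.3, 1.0, 0.2]
opening: 90.6
time: 26.75
tool_pos: [462.9, 165.6, 213.9]
ee_rot: [0.162, 0.987, 0.003, 0.003]
contact_force: [0.6, -0.7, -1.2]
opening: 93.8
time: 27.25
tool_pos: [459.8, -77.9, 208.5]
ee_rot: [0.162, 0.987, 0.0, 0.0]
contact_force: [0.4, 1.0, -1.1]
opening: 88.8
[459.76020856 -77.93301375 208.4846907 ]
```

View pics/i1.png

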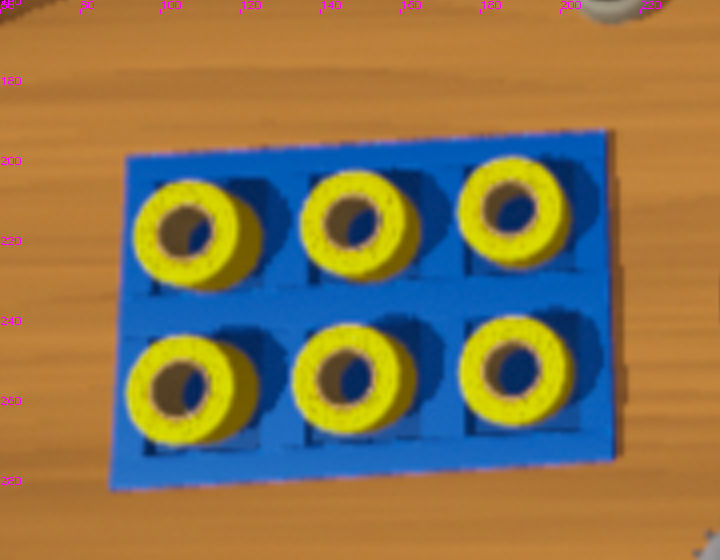

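View pics/i2.png

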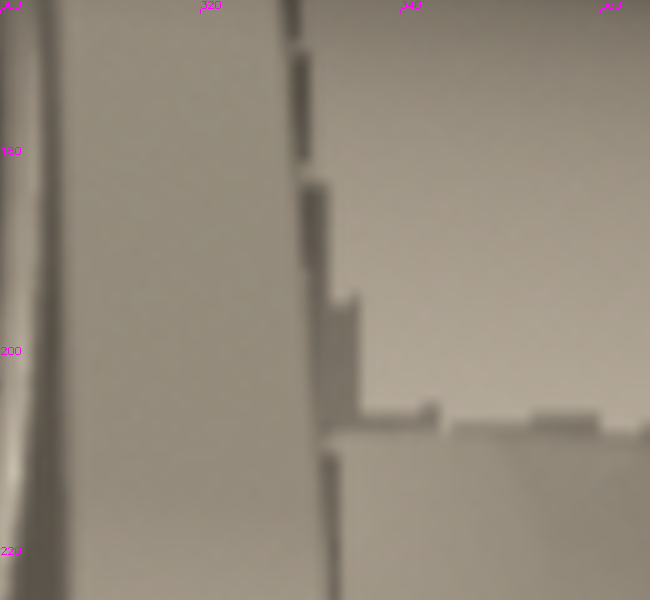

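View pics/i3.png

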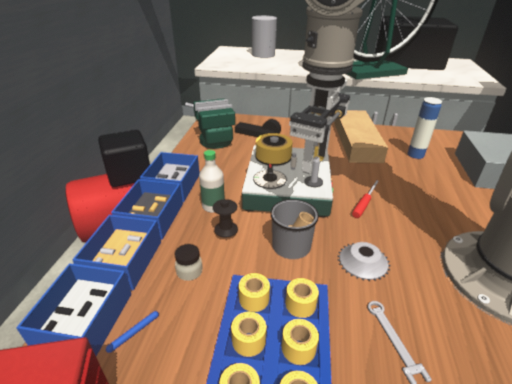

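```bash
python3 -c "
from h import *
c=cap('top');im=cv2.imread('pics/top0.png')
h=im.astype(int);m=(h[...,2]>150)&(h[...,1]<70)&(h[...,0]<70);m[:, :330]=0;m[:,360:]=0;m[:170]=0;m[220:]=0
ys,xs=np.nonzero(m);print(list(zip(xs,ys)))
for z in(76,81,90,107):
  p=p2w(c,xs.mean(),ys.mean(),z)[:2];d=p-[573.5,-189.5];print(z,p,np.hypot(*d),np.arctan2(d[1],d[0]))
  W=np.array([p2w(c,x,y,z)[:2] for x,y in zip(xs,ys)]);w=W-W.mean(0);u=np.linalg.svd(w)[2][0];print(' axis',np.arctan2(u[1],u[0]), w@u)
print(w2p(c,[573.5,-189.5,107]),w2p(c,[573.5,-189.5,71]))
"
```

```text
[(np.int64(349), np.int64(194)), (np.int64(350), np.int64(194)), (np.int64(351), np.int64(194)), (np.int64(344), np.int64(195)), (np.int64(345), np.int64(195)), (np.int64(346), np.int64(195)), (np.int64(347), np.int64(195)), (np.int64(348), np.int64(195)), (np.int64(349), np.int64(195)), (np.int64(350), np.int64(195)), (np.int64(351), np.int64(195)), (np.int64(344), np.int64(196)), (np.int64(345), np.int64(196)), (np.int64(346), np.int64(196)), (np.int64(347), np.int64(196))]
76 [ 582.94824704 -210.39459875] 22.931498624530008 -1.1461259295252493
 axis 1.7491025959532038 [-4.1970271  -6.5040881  -8.81122484  7.95206912  5.64695878  3.34177281
  1.03651121 -1.26882604 -3.57423892 -5.87972745 -8.18529163  8.56616437
  6.26262384  3.95900778  1.65531619]
81 [ 581.86593013 -208.99799599] 21.216989292311208 -1.1654866587782657
 axis 1.749102595953202 [-4.17163662 -6.46474074 -8.75792015  7.903962    5.61279674  3.3215563
  1.03024069 -1.2611501  -3.55261608 -5.84415725 -8.13577361  8.5143422
  6.22473725  3.93505723  1.64530213]
90 [ 579.91775969 -206.48411102] 18.156201878667677 -1.2095132265733786
 axis 1.7491025959532005 [-4.12593376 -6.39391549 -8.6619717   7.8173692   5.55130507  3.2851666
  1.01895377 -1.24733342 -3.51369497 -5.78013088 -8.04664116  8.4210623
  6.15654139  3.89194624  1.62727682]
107 [ 576.2378822  -201.73566163] 12.53823809554927 -1.3506600694802238
 axis 1.7491025959532047 [-4.03960612 -6.26013448 -8.48073575  7.65380501  5.43515414  3.21643048
  0.99763402 -1.22123524 -3.44017731 -5.65919219 -7.87827988  8.24486694
  6.027727    3.81051436  1.59322903]
[[342.15966457 196.34753384]] [[338.38906213 199.60387458]]
```

Every pocket now holds a roll, and both cores are in the bin. Next is the counter knob: I'll move above it and turn the jaws across the bar.

```bash
python3 -m handwheel '[[[11.3,-11.4,0,0,0,-0.6,5],[11.3,-11.4,0,0,0,-0.6,5],[11.3,-11.4,0,0,0,-0.6,5],[11.3,-11.4,0,0,0,-0.6,5],[11.3,-11.4,0,0,0,-0.6,5]]]' 20; python3 -m handwheel '[[[0,0,0,0,0,-0.456,4.5],[0,0,0,0,0,-0.456,4.5],[0,0,-2,0,0,-0.456,4.5],[0,0,-4,0,0,-0.456,4.5],[0,0,-5,0,0,-0.456,4.5]]]' ; python3 -c "
from h import *
s=env.get_state();print(s['tool_pos'],s['ee_rot'],s['joint_pos'].round(2))
c=cap('side');crop(c,220,90,340,220,5,'k1.png',[(circ(573.5,-189.5,107,24),(255,0,255),True)])"
```

```text
time: 27.9
tool_pos: [574.1, -189.7, 207.3]
ee_rot: [0.448, 0.894, -0.001, -0.001]
contact_force: [-0.9, 0.9, 0.4]
opening: 50.1
time: 28.4
tool_pos: [572.5, -186.9, 156.8]
ee_rot: [0.635, 0.773, -0.0, -0.001]
contact_force: [0.1, -0.1, 0.5]
opening: 45.2
[ 572.50847834 -186.8725459   156.80618943] [ 6.34622436e-01  7.72821293e-01 -9.76076697e-05 -1.26671729e-03] [-0.44  0.52  0.88  1.87 -0.48  0.98  0.85]
```

View pics/k1.png

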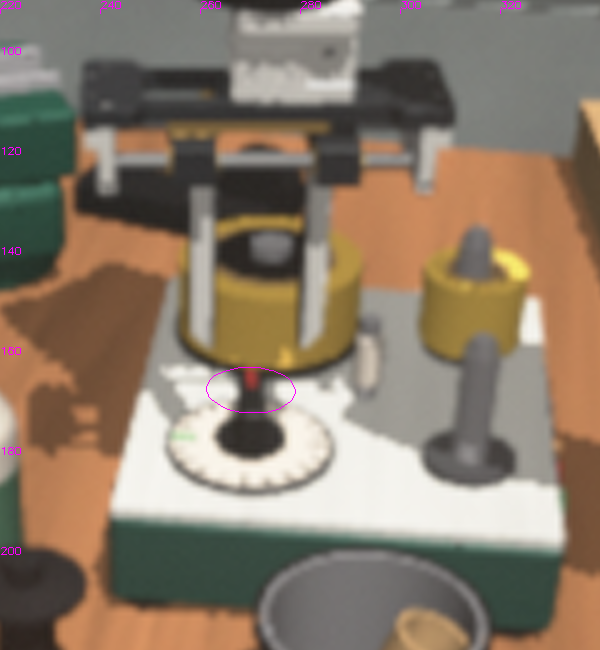

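```bash
python3 -m handwheel '[[[0,0,-2,0,0,0,4.5],[0,0,-4,0,0,0,4.5],[0,0,-5.8,0,0,0,4.5],[0,0,-5.8,0,0,0,4.5]]]' 20; python3 -m handwheel '[[[0,0,0,0,0,0,0.8],[0,0,0,0,0,0,0.8],[0,0,0,0,0,0,0.8],[0,0,0,0,0,0,0.8],[0,0,0,0,0,0,0.8]]]' 20; python3 -c "
from h import *
s=env.get_state();print(s['tool_pos'],s['ee_rot'],s['ft_torque'])
c=cap('side');crop(c,220,90,340,220,5,'k2.png',[])"
```

```text
time: 28.85
tool_pos: [572.5, -188.1, 99.3]
ee_rot: [0.636, 0.772, -0.0, -0.001]
contact_force: [1.2, 0.7, 1.5]
opening: 45.4
time: 29.35
tool_pos: [573.4, -189.4, 101.0]
ee_rot: [0.637, 0.771, 0.0, -0.0]
contact_force: [-3.5, -0.0, 6.1]
opening: 13.8
[ 573.36818451 -189.36289444  101.00359636] [ 6.36823095e-01  7.71009937e-01  1.43859287e-04 -5.12297314e-05] [ 0.14218444  0.88020823 -0.00220628]
```

View pics/k2.png

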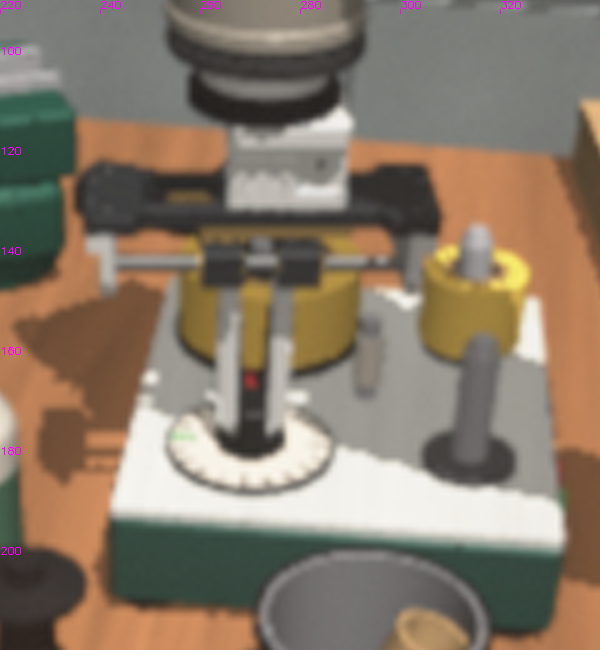

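```bash
python3 -m handwheel '[[[0,0,0,0,0,0.12,0.8],[0,0,0,0,0,0.24,0.8],[0,0,0,0,0,0.36,0.8],[0,0,0,0,0,0.48,0.8],[0,0,0,0,0,0.6,0.8]]]' 20; python3 -m handwheel '[[[0,0,0,0,0,0.12,0.8],[0,0,0,0,0,0.24,0.8],[0,0,0,0,0,0.36,0.8],[0,0,0,0,0,0.48,0.8],[0,0,0,0,0,0.6,0.8]]]' 20; python3 -m handwheel '[[[0,0,0,0,0,0.12,0.8],[0,0,0,0,0,0.238,0.8],[0,0,0,0,0,0.238,0.8],[0,0,0,0,0,0.238,0.8]]]' 20;python3 -c "
from h import *
s=env.get_state();print(s['tool_pos'],s['ee_rot'],s['ft_torque']);q=s['ee_rot'];print(2*np.arctan2(q[1],q[0])-np.pi)
c=cap('side');crop(c,220,90,340,220,5,'k3.png',[])"
```

```text
time: 29.9
tool_pos: [573.5, -189.3, 101.0]
ee_rot: [0.378, 0.926, 0.0, 0.0]
contact_force: [-2.5, 1.1, 5.4]
opening: 13.5
time: 30.4
tool_pos: [573.5, -189.2, 101.0]
ee_rot: [0.088, 0.996, 0.0, 0.0]
contact_force: [-1.8, 2.7, 4.6]
opening: 14.1
time: 30.8
tool_pos: [573.5, -189.2, 101.0]
ee_rot: [-0.027, 1.0, 0.0, 0.0]
contact_force: [-3.1, 3.0, 8.5]
opening: 14.0
[ 573.54614378 -189.18569559  101.02279311] [-2.71982271e-02  9.99629991e-01  2.81126387e-04  2.42592661e-04] [0.74148109 0.65471586 0.01669626]
0.054403166839551265
```

View pics/k3.png

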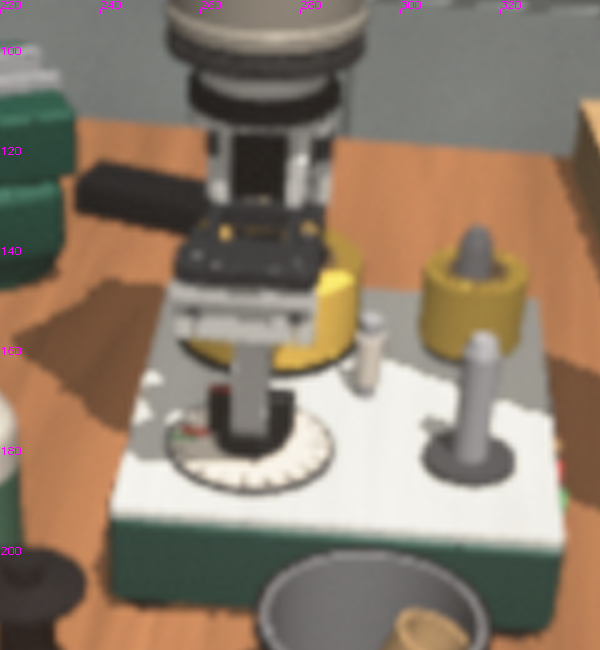

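```bash
python3 -m handwheel '[[[0,0,0,0,0,0,4],[0,0,0,0,0,0,4],[0,0,0,0,0,0,4],[0,0,0,0,0,0,4]]]' 20; python3 -m handwheel '[[[0,0,4,0,0,0,4.5],[0,0,8,0,0,0,4.5],[0,0,11,0,0,0,4.5],[0,0,13,0,0,0,4.5]]]';python3 -m handwheel '[[[-11,24,0,0,0,0,4.5],[-11,24,0,0,0,0,4.5],[-11,24,0,0,0,0,4.5],[-11,24,0,0,0,0,4.5],[-11,24,0,0,0,0,4.5]]]'; python3 -m handwheel '[[[0,20,0,0,0,0,4.5],[0,20,0,0,0,0,4.5],[0,20,0,0,0,0,4.5],[0,20,0,0,0,0,4.5]]]'; python3 -c "
from h import *
c=cap('top','l0.png');crop(c,295,160,445,285,5,'l1.png');c=cap('side','l2.png')"
```

```text
time: 31.25
tool_pos: [573.4, -189.4, 100.4]
ee_rot: [-0.028, 1.0, -0.0, -0.0]
contact_force: [-0.2, 0.4, 0.3]
opening: 39.3
time: 31.65
tool_pos: [573.9, -189.7, 232.9]
ee_rot: [-0.028, 1.0, -0.0, 0.001]
contact_force: [-0.3, -0.2, -0.6]
opening: 45.2
time: 32.15
tool_pos: [468.1, 39.4, 230.6]
ee_rot: [-0.028, 1.0, 0.0, 0.0]
contact_force: [1.5, 0.7, 0.2]
opening: 45.2
time: 32.55
tool_pos: [468.9, 240.0, 230.7]
ee_rot: [-0.028, 1.0, 0.0, 0.0]
contact_force: [1.5, -0.7, 0.6]
opening: 44.8
```

View pics/l0.png

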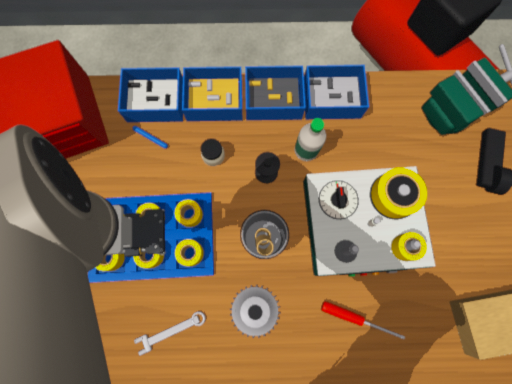

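View pics/l1.png

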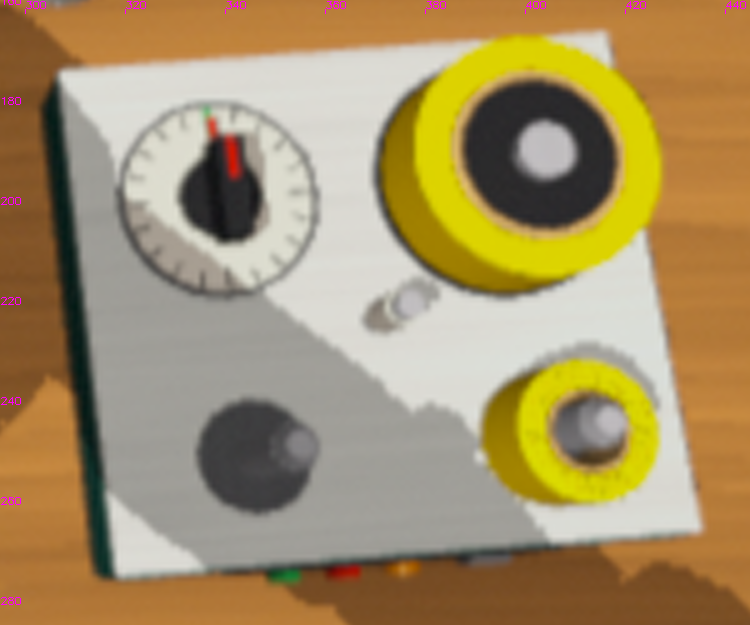

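View pics/l2.png

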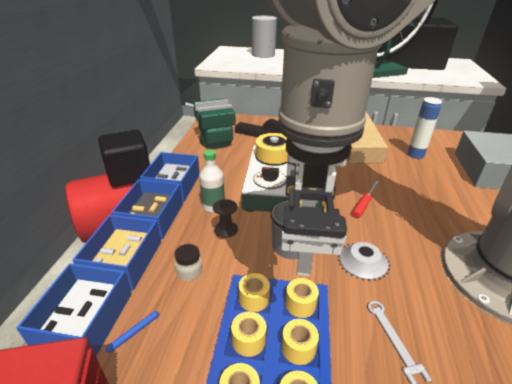

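```bash
python3 -m handwheel '[[[-2,20,0,0,0,0,4.5],[-2,20,0,0,0,0,4.5],[-2,20,0,0,0,0,4.5],[-2,20,0,0,0,0,4.5]]]';python3 -c "
from h import *
c=cap('top','n0.png');crop(c,305,165,375,225,10,'n1.png',[(np.array([[573.5,-189.5,72],[573.5+45*np.cos(.056),-189.5+45*np.sin(.056),72]]),(255,0,0),False)]);crop(c,80,180,300,290,3,'n2.png')
im=c['color'].astype(int);m=(im[...,2]>150)&(im[...,1]<90)&(im[...,0]<90)
g=(im[...,1]>120)&(im[...,2]<im[...,1]-40)&(im[...,0]<im[...,1]-40)
for mm in(m,g):
  ys,xs=np.nonzero(mm[170:220,320:365]);print(sorted(zip(ys+170,xs+320)))
"
```

```text
time: 33.05
tool_pos: [449.1, 438.5, 230.5]
ee_rot: [-0.028, 1.0, 0.0, 0.0]
contact_force: [0.2, -0.6, 0.0]
opening: 44.5
[(np.int64(184), np.int64(337)), (np.int64(185), np.int64(337)), (np.int64(186), np.int64(337)), (np.int64(187), np.int64(340)), (np.int64(187), np.int64(341)), (np.int64(188), np.int64(340)), (np.int64(188), np.int64(341)), (np.int64(189), np.int64(341)), (np.int64(190), np.int64(341)), (np.int64(191), np.int64(341)), (np.int64(192), np.int64(341)), (np.int64(193), np.int64(341)), (np.int64(193), np.int64(342)), (np.int64(194), np.int64(341)), (np.int64(194), np.int64(342))]
[(np.int64(182), np.int64(336))]
```

View pics/n1.png

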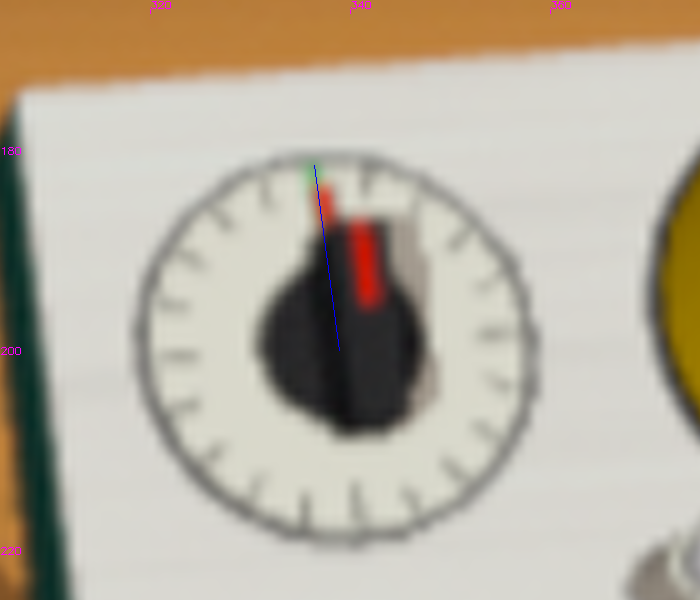

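View pics/n2.png

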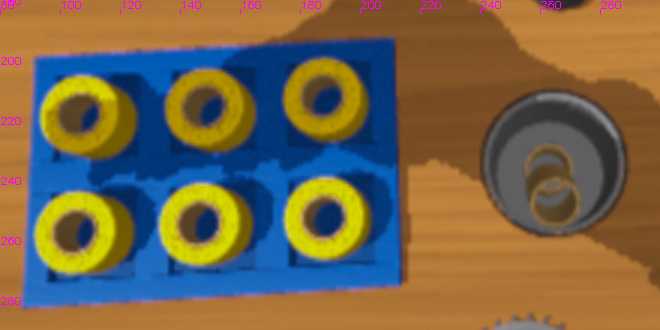

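```bash
python3 -c "
from cell import env
print(env.get_state()['contact_force'],env.get_state()['time']);print(env.sign_off())"
```

```text
[-7.49738201  5.26385684 -1.66693717] 33.1
the job is handed in; nothing more can be done
None
```

The job is done and handed in at 33 s on the robot's clock, well inside the 210 s limit.

- **Cores:** I threw both cardboard cores into the scrap bin first, because two of the three pockets without a roll still held one. The last pictures show both cores inside the bin. The bin is upright and has not visibly moved.
- **Rolls:** I slid three rolls straight up off the spindles (both from spindle_a, the upper one from spindle_b) and stood them in the three free pockets. All six pockets now hold a flat roll. The first two placed measured about 1.5 mm or less from the pocket centres. I checked the third only by eye in the picture and by the height at which it came to rest, which matched the others. The fourth roll stays on spindle_b.
- **Counter:** I turned the knob back about 1.44 rad. The gripper read 0.054 rad when I let go, against a zero-mark direction of about 0.057. In the last picture the red pointer is on the green mark, within about 0.02 rad.
- **Bystanders:** The hub, the sealant bottle and the jar are where they were in the first pictures.

**Checks that disagreed:**
- While I held rolls over the tray, the side camera put them about 3 mm to one side of where the tool pose said. The top camera did not show this. I shifted the last two placements 1 mm to compensate, and both went into their pockets.
- The force reading just before hand-in was about 9 N, with nothing in the gripper's path. The readings just before it were near zero, so I put it down to the arm stopping from its last move, but I did not check.

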